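# Line up the culture dishes and set the shaker's pull-to-turn timer

## Robot

A 6-joint arm with a two-finger parallel gripper is mounted at the origin on the work surface. World frame = base frame: x ahead of the robot, y to its left, z up, the work surface at z = 0. Lengths are in m, angles in rad, forces in N, time in s.
With the tool pointing down it reaches from about 0.25 to 0.85 m from the base axis. Payload 12.5 kg.
Tool frame: the origin (TCP) lies midway between the tips of the shut fingers; the grasp point (between the pads) lies 19 mm behind it; x points along the fingers, y is the direction in which the jaws open and shut, and the axes are right-handed (so a half turn about x gives the same grasp; the last joint's range is limited). The gripper opens to 93 mm and grips with 3 to 60 N. Pads are 15 mm wide; open, the fingers measure 128 mm over their backs; the gripper's body (75 mm by 188 mm) begins 65 mm behind the grasp point.
Start: joints at [1.181, 0.351, 1.652, -0, 1.139, -0.085], TCP at [0.165, 0.525, 0.219] pointing down, gripper open.
Joint ranges: [-2.75, 2.75], [-0.79, 2.1], [0.01, 2.65], [-1.57, 4.71], [0.07, 3.14], [-2.87, 2.87]. Speed limits (rad/s): [2.22, 2.22, 2.79, 3.14, 3.14, 3.14].

## Interface

Orientations are given as a unit quaternion [w, x, y, z].
In Python, from rig import monitor, optics, manip gives the robot as it stands.
- The arm moves only by the shell command python3 -m jog 'ROWS' [FORCE]. ROWS is JSON, a list of rows, each an object of numbers: "rx", "ry", "rz": the turn, a rotation vector about the tool's x, y, z in units of 90 degrees (1.0 is 90 degrees); "tx", "ty", "tz": the shift along the tool's x, y, z in units of 150 mm (1.0 is 150 mm); "gripper": the opening, from -1 (shut) to 1 (fully open), so that 0 is half open. In form: [{"rx": .., "ry": .., "rz": .., "tx": .., "ty": .., "tz": .., "gripper": ..}, ...]. A call has 1 to 20 rows; each row is the pose to reach, as a shift and turn from the pose commanded when the call began, along the tool's axes at that moment; what a row does not reach only later rows make up. A row lasts 1/8 s, in which the tool goes at most 62.5 mm and 10.7 degrees, less where a joint would pass 70% of its speed; a pose out of reach is approached as far as the arm can. A call with a number of a shift or a turn outside -1 to 1 is refused whole. A call with a gripper value outside its range is refused whole. The fingers move at their own pace and stop on an object; FORCE is the grip in N (left out, the last holds). Time passes only in rows, so rows that repeat a pose let the fingers close. It gives the time, the measured TCP pose, the force and the opening at its end, in the units of the state.
- monitor.get_state(): the state, without advancing time (a new reading comes with each control period).
- optics.get_image(name): name is "scene" or "top" or "wrist"; returns a dict with "color" (480x640x3 uint8, red, green, blue), "fx", "fy", "cx", "cy" (pixels), "world_to_cam" (4x4, takes a point from world to camera coordinates). Camera axes: x right, y down, z forward; pixel columns grow to the right and rows downward; lengths in m; the calibration is good to about 2 mm. A picture is of the moment at which its call begins. There is no depth.
- manip.close_job(): hands the job in, once; it reports no verdict.
The state is a dict: "time_s": time; "q": joint angles; "joint_vel": joint speeds; "joint_torque": joint torques, N m; "tool_pos": TCP position; "orientation": TCP orientation; "contact_force": force on the tool from outside, world axes, zero at the start; "torque": the same for the moment, N m; "finger_gap": finger opening in m.
Only numpy, scipy, OpenCV 4.12 (cv2) and the standard library are available. Lean on these libraries where they do the work, as an engineer would, in place of code of your own. Each camera call takes 0.05 s, during which the arm holds its last target.

## Task

Get the dish shaker ready to run: hold the straightedge by its upright handle and push the four culture dishes on the tray with it until they stand in a straight line, all touching the fence at the tray's back, without the gripper touching the dishes, then stand the straightedge back on the bench. After that set the timer: pull its knob all the way up to free it, turn the pulled-out knob clockwise until its pointer is at the small steel rider on the dial's rim, and push it fully home there. Leave the bench's other things where they are.

Things in the scene. Friction and masses are not known exactly. Their poses are not given: they have to be found in the camera images.
- shaker: White and grey dish shaker fixed to the bench, 260 (x) by 360 (y) mm; origin under its footprint's centre, on the bench. Its own +x points to the tray's fence (the back), +y to its left, z up. The tray takes its left part; right of it is the console, y -180 to -75 mm, top 86 mm up, with a round dial plate (92 mm across, top 88 mm up, centre x -30, y -127.5) round the timer knob.
- fence_mid (a point): Foot of the fence, at its middle, on its inner face, at the tray's top: (100, 55, 90) mm in the shaker's frame, same axes. The flat aluminium tray reaches from here 225 mm towards -x and 125 mm to either side in y, without lips. The fence runs along y over the tray's width and is 18 mm high; a dish touching it has its centre 22 mm in front (at x = 78 in the shaker's frame).
- dish1: Closed culture dish, round, 44 mm across, 14 mm high, 20 to 45 g, pale with a dark red filling, loose on the shaker's tray; no. 1 of the row of four counted from the console side (about -26 mm in the shaker's y). Origin: centre of its underside. At the start it stands 20 to 80 mm short of the fence.
- dish2: Closed culture dish, round, 44 mm across, 14 mm high, 20 to 45 g, pale with a dark red filling, loose on the shaker's tray; no. 2 of the row of four counted from the console side (about 28 mm in the shaker's y). Origin: centre of its underside. At the start it stands 20 to 80 mm short of the fence.
- dish3: Closed culture dish, round, 44 mm across, 14 mm high, 20 to 45 g, pale with a dark red filling, loose on the shaker's tray; no. 3 of the row of four counted from the console side (about 82 mm in the shaker's y). Origin: centre of its underside. At the start it stands 20 to 80 mm short of the fence.
- dish4: Closed culture dish, round, 44 mm across, 14 mm high, 20 to 45 g, pale with a dark red filling, loose on the shaker's tray; no. 4 of the row of four counted from the console side (about 136 mm in the shaker's y). Origin: centre of its underside. At the start it stands 20 to 80 mm short of the fence.
- edge_grip (a point): Grip point in the handle of the loose straightedge, 40 mm above its underside, over its middle. It is an aluminium bar (130 to 210 g) 220 mm long (own y), 18 wide (own x), 16 high, long faces alike; on it stands a black handle plate 12 mm thick (own x), 44 wide (own y), 15 to 61 mm above the underside. At the start it stands on the bench right of the shaker.
- timer_grip (a point): Point on the axis of the timer knob, 30 mm above the dial plate while the knob is in (12 mm above that when out): where to grip. The knob is black and round with a vertical axis: grip part 32 mm across, from 9 to 42 mm above the dial plate, over a skirt 44 mm across and 6 mm high that carries the pointer. It moves with the knob.
- pointer_tip (a point): Tip of the pointer (a rib with a white line) on the knob's skirt, 31 mm from the knob's axis; it moves with the knob.
- rider_mark (a point): Place on the dial, 31 mm from the knob's axis, just inside the steel index rider (8 mm wide, 6 to 9 mm high, clipped at the dial's rim, 34 to 48 mm from the axis): where the pointer's tip belongs. The rider is fixed during the run.
- timer_pull (a joint): How far the knob is pulled up, m: 0 fully home, 0.012 fully out. It stays where it is left; moving it takes about 4 N, with hard stops at both ends.
- timer_turn (a joint): Angle of the knob, rad, growing clockwise seen from above; 0 is its parking notch, where the pointer points along the shaker's +y. A home knob there turns only about 0.1 rad; it comes free once pulled up 8 mm. The rider lies 0.6 to 1.35 rad clockwise of the notch. It stays where it is left; turning it takes about 0.04 N m.
- dropper: Small white dropper bottle, 26 mm across, 58 mm high, standing on the back of the console; leave alone. Origin: centre of its underside.
- reagent: Amber reagent bottle, 52 mm across, 120 mm high, on the bench right of the shaker; leave alone. Origin: centre of its underside.
- beaker: Glass beaker, 72 mm across, 85 mm high, on the bench left of the shaker; leave alone. Origin: centre of its underside.
- spare_dishes: Stack of three empty dishes, 44 mm across, 42 mm high, on the bench left of the shaker; leave alone. Origin: centre of its underside.
- tube_rack: White rack of capped tubes, 90 by 200 mm, 93 mm high, on the bench left of the shaker; leave alone. Origin: centre of its underside.
There are look-alikes about, which are no part of the job. Leave any brown look-alike of the part that bears edge_grip alone.

How it is judged:
By the outcome, as a careful person would: the job done as asked, in the order asked, and still so for the second after the job is handed in, with the robot touching nothing.
It also fails if it takes over 67 s, if anything falls off the work surface, if the arm or the gripper's body presses on something with over 40 N, if the wrist force passes 120 N, or if a joint passes its speed limit or range.

## Working session

There is one attempt and no reset: what is moved stays moved. The work goes in short steps, Python scripts to look and compute and a shell command to move; the robot and the scene stay as the last step left them, time stands still between calls to the robot, and variables do not carry over. Pictures are saved under pics/ and viewed, and the job is handed in when it is done.

```bash
ls; mkdir -p pics; python3 - <<'E'
from rig import monitor, optics
import cv2,json
s=monitor.get_state(); print(s)
for n in ("scene","top","wrist"):
    d=optics.get_image(n); cv2.imwrite(f"pics/{n}0.png",d["color"][:,:,::-1])
    print(n,d["fx"],d["fy"],d["cx"],d["cy"],d["world_to_cam"])
E
```

```text
pics
{'time_s': 0.0, 'q': array([ 1.18138826e+00,  3.51266518e-01,  1.65243602e+00,  1.34531513e-05,
        1.13908871e+00, -8.46091621e-02]), 'joint_vel': array([-1.57321173e-04,  4.76626956e-04, -9.45417235e-05, -9.60659742e-04,
       -1.82811039e-04,  9.86934801e-04]), 'joint_torque': array([ 1.58232051e-03, -4.97326684e+01, -2.85256022e+01,  6.99863001e-02,
        2.57512496e-02, -7.92531932e-05]), 'tool_pos': array([0.16489988, 0.52433202, 0.21808031]), 'orientation': array([ 0.69880705,  0.10693707,  0.69901444, -0.10775889]), 'contact_force': array([1.01823214, 0.1195872 , 0.46178947]), 'torque': array([-0.02888779, -0.00552634, -0.02798544]), 'finger_gap': 0.0928888998431709}
scene 446.40453094583006 446.40453094583006 321.44624279424517 232.25576164822817 [[ 0.26336668  0.96469122 -0.00297368 -0.13282088]
 [ 0.61395942 -0.16999078 -0.77081578 -0.18849599]
 [-0.74410472  0.20118148 -0.63705116  1.42020491]
 [ 0.          0.          0.          1.        ]]
top 556.1046734769806 556.1046734769806 313.63574103541714 239.11377218392383 [[-0.00425754 -0.99997843  0.00500191  0.01745358]
 [-0.99245719  0.00361257 -0.12253846  0.45188198]
 [ 0.12251774 -0.0054859  -0.99245116  1.58370757]
 [ 0.          0.          0.          1.        ]]
wrist 347.48128302607495 347.48128302607495 327.14322271075497 234.86493311388747 [[ 0.29967033  0.95404083 -0.00194533 -0.54916963]
 [ 0.90968008 -0.28512059  0.30197417 -0.03520106]
 [ 0.28754104 -0.09226233 -0.95331412  0.39345652]
 [ 0.          0.          0.          1.        ]]
```

View pics/top0.png

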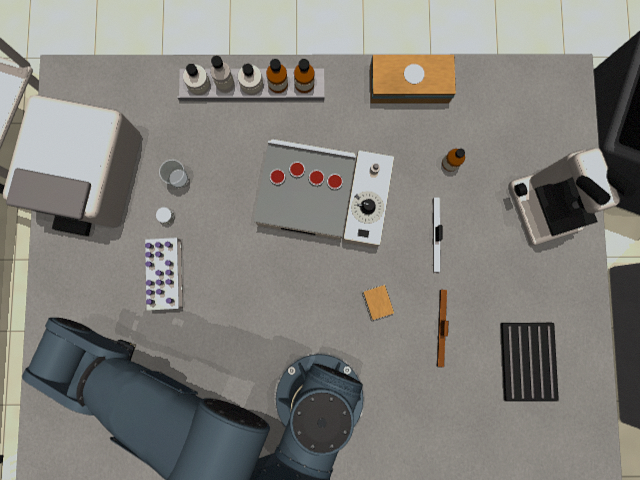

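View pics/scene0.png

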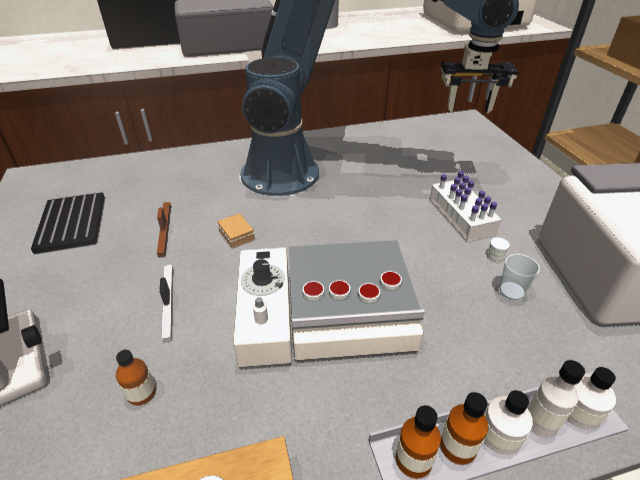

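View pics/wrist0.png

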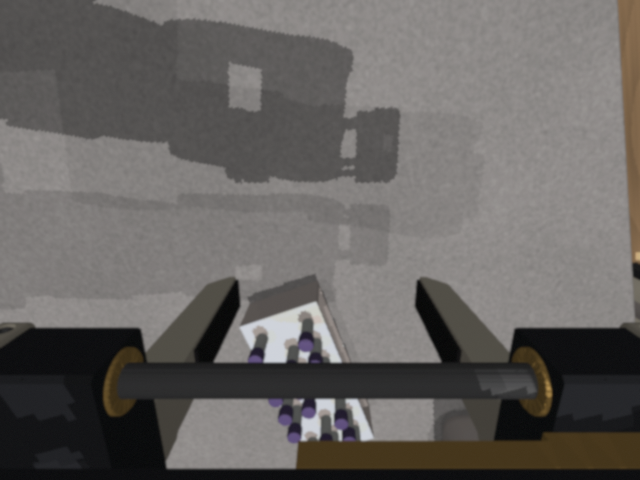

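Top view: the shaker is at about (325,195) with its fence from (270,142) to (355,156). The four dishes lie at (277,177), (297,169), (316,177) and (335,181), and the knob is at (367,206). The aluminium straightedge is at (436,235) and the brown look-alike at (443,328). I'll enlarge the crops next.

```bash
python3 - <<'E'
import cv2
t=cv2.imread("pics/top0.png"); 
c=t[130:250,245:405]; cv2.imwrite("pics/c1.png",cv2.resize(c,None,fx=5,fy=5,interpolation=cv2.INTER_CUBIC))
c=t[190:280,400:480]; cv2.imwrite("pics/c2.png",cv2.resize(c,None,fx=6,fy=6,interpolation=cv2.INTER_CUBIC))
s=cv2.imread("pics/scene0.png")
c=s[235:370,225:425]; cv2.imwrite("pics/c3.png",cv2.resize(c,None,fx=4,fy=4,interpolation=cv2.INTER_CUBIC))
c=s[255:350,140:200]; cv2.imwrite("pics/c4.png",cv2.resize(c,None,fx=6,fy=6,interpolation=cv2.INTER_CUBIC))
E
```

```text
(no output)
```

View pics/c1.png

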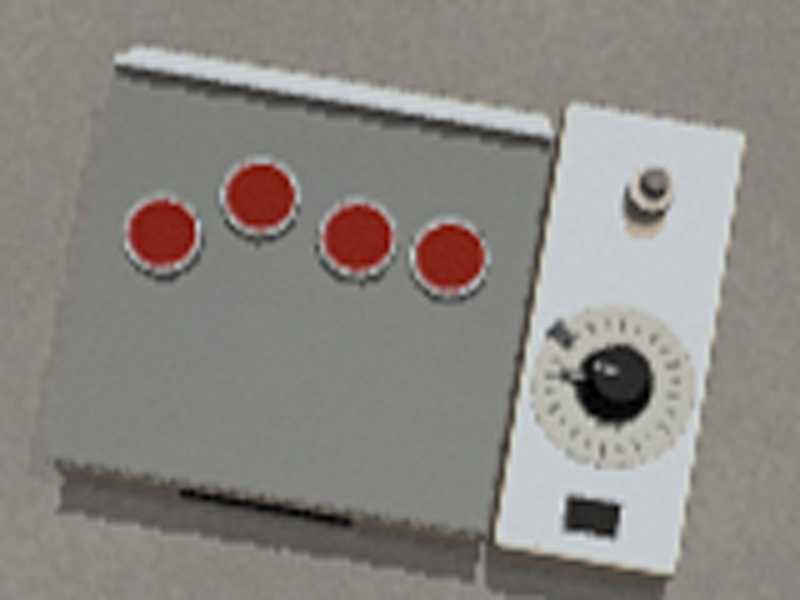

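View pics/c2.png

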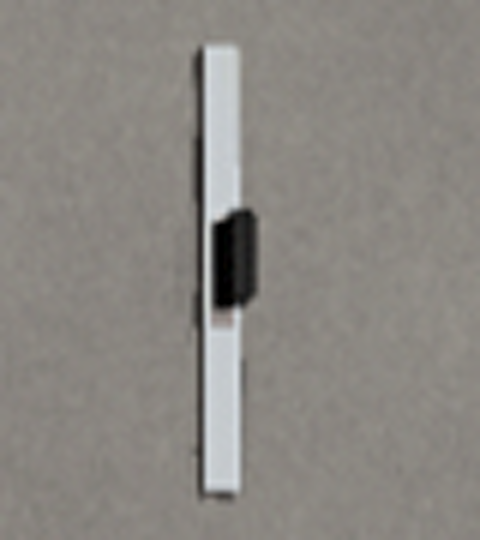

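View pics/c3.png

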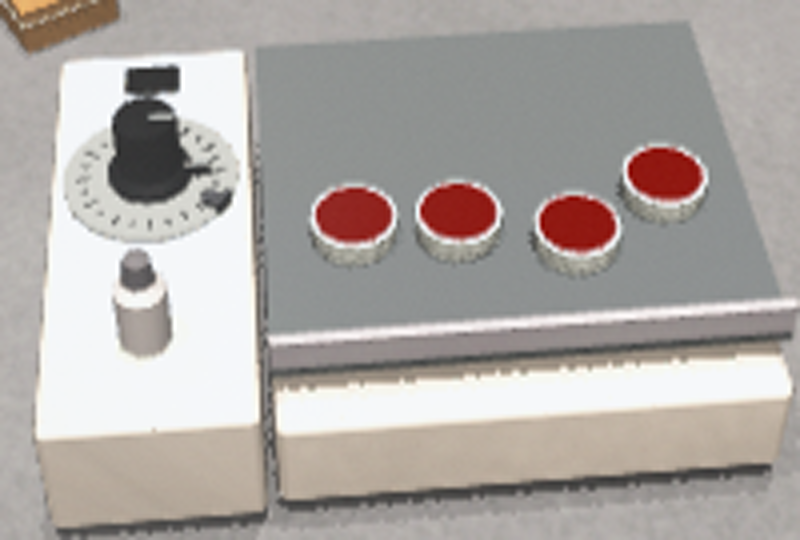

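View pics/c4.png

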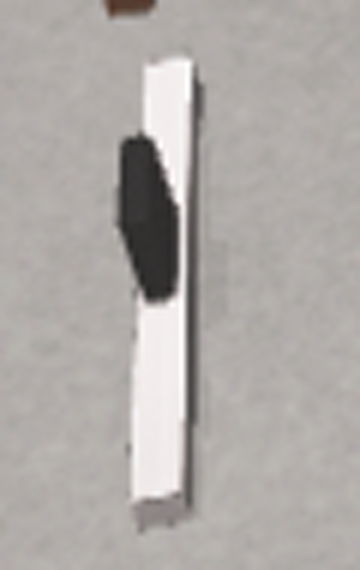

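```bash
cat > h.py <<'E'
import numpy as np, json, os
from scipy.optimize import least_squares
from scipy.spatial.transform import Rotation as R
def proj(d,P):
    P=np.atleast_2d(P); T=np.array(d["world_to_cam"]); p=P@T[:3,:3].T+T[:3,3]
    return np.c_[d["fx"]*p[:,0]/p[:,2]+d["cx"], d["fy"]*p[:,1]/p[:,2]+d["cy"]]
def back(d,uv,z):
    T=np.array(d["world_to_cam"]); Rm=T[:3,:3]; c=-Rm.T@T[:3,3]
    r=Rm.T@np.array([(uv[0]-d["cx"])/d["fx"],(uv[1]-d["cy"])/d["fy"],1.])
    return c+r*(z-c[2])/r[2]
def un(p,f,o): return (np.asarray(p,float)+.5)/f-.5+np.asarray(o,float)
def pose(v): 
    c,s=np.cos(v[2]),np.sin(v[2]); return np.array([[c,-s,0],[s,c,0],[0,0,1]]),np.array([v[0],v[1],0])
def fit(obs,x0):
    f=lambda v:np.concatenate([(proj(d,(pose(v)[0]@np.array(P)+pose(v)[1]))[0]-uv) for d,P,uv in obs])
    r=least_squares(f,x0,loss="soft_l1"); return r.x,f(r.x).reshape(-1,2)
def rot(q): return R.from_quat(np.r_[q[1:],q[0]]).as_matrix()
E
cat > m1.py <<'E'
from h import *; from rig import optics
import pickle
top=optics.get_image("top"); sc=optics.get_image("scene")
a=lambda p:un(p,5,(245,130)); b=lambda p:un(p,4,(225,235))
o=[]
for P,p in [((-.125,.18,.09),(57,462)),((.1,.18,.108),(118,70)),((.13,-.075,.086),(568,103)),((.13,-.18,.086),(745,133)),((-.13,-.075,.086),(497,545)),((-.13,-.18,.086),(675,577)),((-.03,-.1275,.088),(613,387))]: o.append((top,P,a(p)))
for P,p in [((.13,-.075,.086),(262,425)),((.13,-.18,.086),(38,438)),((-.13,-.075,.086),(245,52)),((-.13,-.18,.086),(65,62)),((-.03,-.1275,.088),(151,180)),((-.125,.18,.09),(690,22))]: o.append((sc,P,b(p)))
v,r=fit(o,[.55,0,-.15]); print("shaker",v,np.degrees(v[2])); print(r.round(1).tolist())
o=[]
c=lambda p:un(p,6,(400,190)); e=lambda p:un(p,6,(140,255))
for P,p in [((-.11,.009,.016),(205,492)),((-.11,-.009,.016),(240,492)),((.11,.009,.016),(205,45)),((.11,-.009,.016),(238,45))]: o.append((top,P,c(p)))
for P,p in [((-.11,.009,.016),(192,60)),((-.11,-.009,.016),(147,65)),((.11,.009,.016),(186,495)),((.11,-.009,.016),(133,502))]: o.append((sc,P,e(p)))
w,r=fit(o,[.5,-.2,0]); print("edge (long axis=x)",w,np.degrees(w[2])); print(r.round(1).tolist())
# handle top check
hp=[[x,y,.061] for x in(-.022,.022) for y in(-.006,.006)]
Rm,t=pose(w)
for d,n in((top,"top"),(sc,"sc")): print(n,proj(d,np.array(hp)@Rm.T+t).round(1).tolist())
Rm,t=pose(v)
for i,p in enumerate([(450,256),(357,238),(261,196),(163,232)]): print("dish",i+1,(Rm.T@(back(top,a(p),.104)-t)).round(4))
ax=Rm@np.array([-.03,-.1275,0])+t; print("axis",ax)
print("rider", (Rm.T@(back(top,a((562,335)),.096)-t)).round(4),"ptr",(Rm.T@(back(top,a((565,376)),.094)-t)).round(4))
E
python3 m1.py
```

```text
shaker [ 0.58796947 -0.01603067 -0.17099878] -9.797508548165325
[[-2.1, -0.8], [-0.6, -1.4], [-0.0, -1.3], [1.0, -1.3], [-0.4, -0.4], [1.2, -0.6], [0.6, -0.6], [0.8, -1.8], [-0.9, -0.4], [0.2, -1.7], [-1.2, -1.2], [0.3, -1.5], [-0.5, -1.3]]
edge (long axis=x) [ 0.46859687 -0.34531589 -0.02510257] -1.4382714254050453
[[0.4, -0.6], [0.7, -0.4], [-0.1, -0.6], [0.5, -0.5], [0.4, -0.7], [0.2, -0.3], [0.2, -0.9], [-0.1, -0.3]]
top [[442.7, 239.1], [438.5, 239.0], [442.6, 223.8], [438.4, 223.7]]
sc [[160.1, 277.1], [165.7, 276.1], [159.4, 291.5], [165.3, 290.4]]
dish 1 [ 0.023  -0.0236  0.104 ]
dish 2 [0.0245 0.0294 0.104 ]
dish 3 [0.0392 0.0864 0.104 ]
dish 4 [0.0097 0.137  0.104 ]
axis [ 0.53671076 -0.13656612  0.        ]
rider [-0.0092 -0.0928  0.096 ] ptr [-0.0316 -0.0983  0.094 ]
```

```bash
cat >> h.py <<'E'
def down(yaw): # tool x down, tool y at yaw in the plane
    x=np.array([0,0,-1.]); y=np.array([np.cos(yaw),np.sin(yaw),0]); return np.c_[x,y,np.cross(x,y)]
def go(tgt,yaw,s=None):
    from rig import monitor
    s=s or monitor.get_state(); M=rot(s["orientation"]); p=np.array(s["tool_pos"])
    d=M.T@(np.array(tgt)-p)/.150; M2=down(yaw)
    if M2[:,1]@M[:,1]<0 and abs(yaw)<9: pass
    r=R.from_matrix(M.T@M2).as_rotvec()/(np.pi/2)
    print("t",s["time_s"],"pos",p.round(4),"yaw",np.degrees(np.arctan2(M[1,1],M[0,1])).round(2),"tilt",np.degrees(np.arccos(-M[2,0])).round(2),"q6",s["q"][5].round(2),"F",np.round(s["contact_force"],1),"gap",round(s["finger_gap"],4))
    print("  row t",d.round(3),"r",r.round(3))
E
python3 - <<'E'
from h import *
from rig import monitor
for y in (np.radians(-91.4),np.radians(88.6)): go([.4686,-.3453,.2],y)
print(rot(monitor.get_state()["orientation"]).round(3)); print(monitor.get_state()["tool_pos"])
E
```

```text
t 0.25 pos [0.165  0.5245 0.2184] yaw 72.54 tilt 0.03 q6 -0.08 F [-0.7 -0.2 -0.7] gap 0.0931
  row t [ 0.125 -4.924  3.671] r [1.822 0.    0.   ]
t 0.25 pos [0.165  0.5245 0.2184] yaw 72.54 tilt 0.03 q6 -0.08 F [-0.7 -0.2 -0.7] gap 0.0931
  row t [ 0.125 -4.924  3.671] r [-0.178 -0.     0.   ]
[[-0.     0.3    0.954]
 [-0.     0.954 -0.3  ]
 [-1.    -0.    -0.   ]]
[0.16497492 0.52452492 0.2184123 ]
```

```bash
python3 -m jog '[{"ty":-1,"tz":0.745,"rx":0.37,"gripper":0},{"ty":-1,"tz":0.745,"rx":0.37,"gripper":0},{"ty":-1,"tz":0.745,"rx":0.37,"gripper":0}]' 30; python3 -c "
from h import *
go([.4686,-.3453,.2],np.radians(-91.4))"
```

```text
t 0.25 pos [0.165  0.5245 0.2184] yaw 72.54 tilt 0.03 q6 -0.08 F [-0.7 -0.2 -0.7] gap 0.0931
  row t [ 0.125 -4.924  3.671] r [1.822 0.    0.   ]schema error: expected keys rx, ry, rz, tx, ty, tz, gripper
```

```bash
python3 -m jog '[{"rx":0.37,"ry":0,"rz":0,"tx":0,"ty":-1,"tz":0.745,"gripper":0},{"rx":0.37,"ry":0,"rz":0,"tx":0,"ty":-1,"tz":0.745,"gripper":0},{"rx":0.37,"ry":0,"rz":0,"tx":0,"ty":-1,"tz":0.745,"gripper":0}]' 30; python3 -c "
from h import *
go([.4686,-.3453,.2],np.radians(-91.4))"
```

```text
time_s: 0.62
tool_pos: [0.2268, 0.3463, 0.2185]
orientation: [0.641, 0.299, 0.641, -0.299]
contact_force: [0.9, 0.1, 0.4]
finger_gap: 0.0677
t 0.625 pos [0.2268 0.3463 0.2185] yaw 39.99 tilt 0.01 q6 0.18 F [0.9 0.1 0.4] gap 0.0677
  row t [ 0.124 -1.728  4.568] r [ 1.46 -0.   -0.  ]
```

```bash
python3 -m jog '[{"rx":0.34,"ry":0,"rz":0,"tx":0,"ty":-0.38,"tz":1,"gripper":0},{"rx":0.34,"ry":0,"rz":0,"tx":0,"ty":-0.38,"tz":1,"gripper":0},{"rx":0.34,"ry":0,"rz":0,"tx":0,"ty":-0.38,"tz":1,"gripper":0}]' 30; python3 -c "
from h import *
go([.4686,-.3453,.2],np.radians(-91.4))"
```

```text
time_s: 1.0
tool_pos: [0.2804, 0.1946, 0.2188]
orientation: [0.539, 0.458, 0.539, -0.458]
contact_force: [0.8, 1.0, 0.3]
finger_gap: 0.0467
t 1.0 pos [0.2804 0.1946 0.2188] yaw 9.3 tilt 0.03 q6 0.31 F [0.8 1.  0.3] gap 0.0467
  row t [0.126 0.656 3.755] r [ 1.119 -0.    -0.   ]
```

```bash
python3 -m jog '[{"rx":0.35,"ry":0,"rz":0,"tx":0,"ty":0.17,"tz":1,"gripper":0},{"rx":0.35,"ry":0,"rz":0,"tx":0,"ty":0.17,"tz":1,"gripper":0},{"rx":0.35,"ry":0,"rz":0,"tx":0,"ty":0.17,"tz":1,"gripper":0}]' 30; python3 -c "
from h import *
go([.4686,-.3453,.2],np.radians(-91.4))"
```

```text
time_s: 1.38
tool_pos: [0.3311, 0.0508, 0.2188]
orientation: [0.394, 0.587, 0.394, -0.587]
contact_force: [-0.1, 0.9, -0.5]
finger_gap: 0.0465
t 1.375 pos [0.3311 0.0508 0.2188] yaw -22.3 tilt 0.04 q6 0.4 F [-0.1  0.9 -0.5] gap 0.0465
  row t [0.127 1.85  2.095] r [ 0.768 -0.    -0.   ]
```

```bash
python3 -m jog '[{"rx":0.38,"ry":0,"rz":0,"tx":0,"ty":0.88,"tz":1,"gripper":0},{"rx":0.38,"ry":0,"rz":0,"tx":0,"ty":0.88,"tz":1,"gripper":0},{"rx":0.38,"ry":0,"rz":0,"tx":0,"ty":0.88,"tz":1,"gripper":0},{"rx":0.38,"ry":0,"rz":0,"tx":0,"ty":0.88,"tz":1,"gripper":0}]' 30; python3 -c "
from h import *
go([.4686,-.3453,.2],np.radians(-91.4))"
```

```text
time_s: 1.88
tool_pos: [0.398, -0.1379, 0.2185]
orientation: [-0.205, -0.677, -0.205, 0.677]
contact_force: [-0.2, -0.1, -0.3]
finger_gap: 0.0464
t 1.875 pos [ 0.398  -0.1379  0.2185] yaw -56.35 tilt 0.02 q6 0.54 F [-0.2 -0.1 -0.3] gap 0.0464
  row t [0.124 1.412 0.374] r [ 0.389  0.    -0.   ]
```

```bash
python3 -m jog '[{"rx":0.389,"ry":0,"rz":0,"tx":0,"ty":1,"tz":0.26,"gripper":0},{"rx":0.389,"ry":0,"rz":0,"tx":0,"ty":1,"tz":0.26,"gripper":0},{"rx":0.389,"ry":0,"rz":0,"tx":0,"ty":1,"tz":0.26,"gripper":0},{"rx":0.389,"ry":0,"rz":0,"tx":0,"ty":1,"tz":0.26,"gripper":0}]' 30; python3 - <<'E'
from h import *
from rig import optics
import cv2
go([.4686,-.3453,.2],np.radians(-91.4))
d=optics.get_image("wrist"); cv2.imwrite("pics/w1.png",d["color"][:,:,::-1])
import pickle; pickle.dump(d,open("w1.pkl","wb"))
Rm,t=pose([.4686,-.3453,np.radians(-1.44)])
P=np.array([[x,y,.016] for x in(-.11,.11) for y in(.009,-.009)]+[[x,y,.061] for x in(-.022,.022) for y in(-.006,.006)])
print(proj(d,P@Rm.T+t).round(0).tolist())
E
```

```text
time_s: 2.38
tool_pos: [0.4493, -0.2821, 0.2182]
orientation: [0.008, -0.707, 0.007, 0.707]
contact_force: [0.1, -0.6, -0.1]
finger_gap: 0.0466
t 2.375 pos [ 0.4493 -0.2821  0.2182] yaw -91.21 tilt 0.04 q6 0.94 F [ 0.1 -0.6 -0.1] gap 0.0466
  row t [ 0.121  0.419 -0.138] r [0.002 0.    0.   ]
[[373.0, 281.0], [389.0, 281.0], [383.0, 74.0], [402.0, 74.0], [399.0, 218.0], [386.0, 218.0], [402.0, 172.0], [389.0, 172.0]]
```

View pics/w1.png

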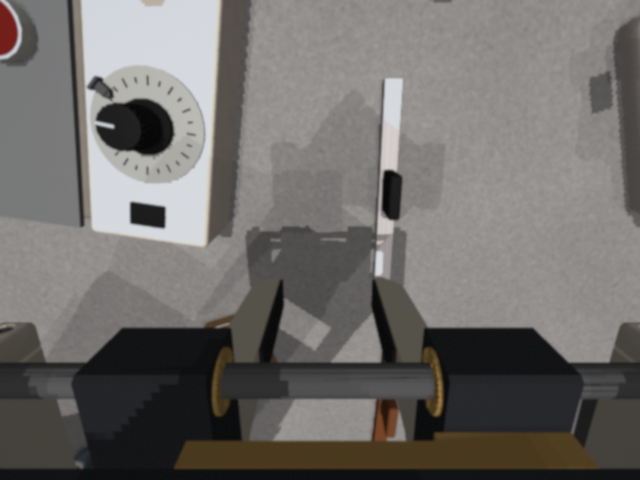

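```bash
python3 -m jog '[{"rx":0.002,"ry":0,"rz":0,"tx":0.3,"ty":0.419,"tz":-0.138,"gripper":0},{"rx":0.002,"ry":0,"rz":0,"tx":0.6,"ty":0.419,"tz":-0.138,"gripper":0},{"rx":0.002,"ry":0,"rz":0,"tx":0.8,"ty":0.419,"tz":-0.138,"gripper":0},{"rx":0.002,"ry":0,"rz":0,"tx":0.8,"ty":0.419,"tz":-0.138,"gripper":0}]' 30; python3 - <<'E'
from h import *
from rig import optics
import cv2
go([.4686,-.3453,.024],np.radians(-91.4))
d=optics.get_image("wrist"); cv2.imwrite("pics/w2.png",d["color"][:,:,::-1])
Rm,t=pose([.4686,-.3453,np.radians(-1.44)])
P=np.array([[x,y,.016] for x in(-.11,.11) for y in(.009,-.009)]+[[x,y,.061] for x in(-.022,.022) for y in(-.006,.006)])
print(proj(d,P@Rm.T+t).round(0).tolist())
E
```

```text
time_s: 2.92
tool_pos: [0.4678, -0.3427, 0.0969]
orientation: [0.008, -0.706, 0.005, 0.708]
contact_force: [0.4, 0.3, -0.4]
finger_gap: 0.0464
t 2.925 pos [ 0.4678 -0.3427  0.0969] yaw -91.06 tilt 0.26 q6 0.88 F [ 0.4  0.3 -0.4] gap 0.0464
  row t [ 0.486  0.018 -0.007] r [0.004 0.002 0.002]
[[319.0, 363.0], [340.0, 364.0], [319.0, 81.0], [346.0, 81.0], [340.0, 295.0], [322.0, 295.0], [342.0, 230.0], [322.0, 230.0]]
```

View pics/w2.png

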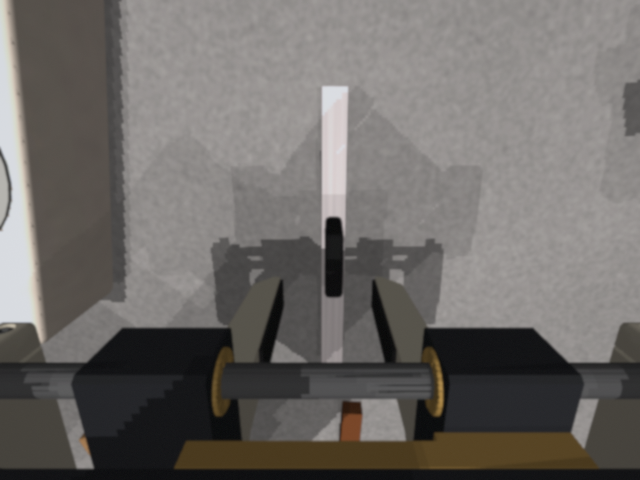

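```bash
python3 -m jog '[{"rx":0.004,"ry":0,"rz":0,"tx":0.3,"ty":0.01,"tz":0,"gripper":0},{"rx":0.004,"ry":0,"rz":0,"tx":0.486,"ty":0.01,"tz":0,"gripper":0},{"rx":0.004,"ry":0,"rz":0,"tx":0.486,"ty":0.01,"tz":0,"gripper":0},{"rx":0.004,"ry":0,"rz":0,"tx":0.486,"ty":0.01,"tz":0,"gripper":-1},{"rx":0.004,"ry":0,"rz":0,"tx":0.486,"ty":0.01,"tz":0,"gripper":-1},{"rx":0.004,"ry":0,"rz":0,"tx":0.486,"ty":0.01,"tz":0,"gripper":-1},{"rx":0.004,"ry":0,"rz":0,"tx":0.486,"ty":0.01,"tz":0,"gripper":-1},{"rx":0.004,"ry":0,"rz":0,"tx":0.486,"ty":0.01,"tz":0,"gripper":-1}]' 50; python3 - <<'E'
from h import *
from rig import optics
import cv2
go([.4686,-.3453,.023],np.radians(-91.4))
d=optics.get_image("wrist"); cv2.imwrite("pics/w3.png",d["color"][:,:,::-1])
E
```

```text
time_s: 3.98
tool_pos: [0.4687, -0.3461, 0.0261]
orientation: [-0.009, 0.707, -0.01, -0.707]
contact_force: [-1.6, -0.1, 5.2]
finger_gap: 0.0117
t 3.975 pos [ 0.4687 -0.3461  0.0261] yaw -91.55 tilt 0.02 q6 0.88 F [-1.6 -0.1  5.2] gap 0.0117
  row t [ 0.021 -0.005  0.001] r [-0.002 -0.    -0.   ]
```

View pics/w3.png

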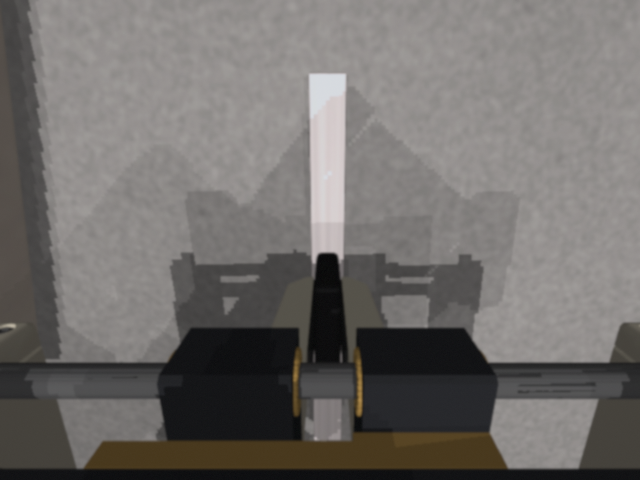

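```bash
python3 -m jog '[{"rx":0,"ry":0,"rz":0,"tx":-0.3,"ty":0,"tz":0,"gripper":-1},{"rx":0,"ry":0,"rz":0,"tx":-0.7,"ty":0,"tz":0,"gripper":-1},{"rx":0,"ry":0,"rz":0,"tx":-1,"ty":0,"tz":0,"gripper":-1}]' 50; python3 - <<'E'
from h import *
Rm,t=pose([.588,-.016,np.radians(-9.8)])
for x in(-.07,.047):
  p=Rm@np.array([x,.055,0])+t; go([p[0],p[1],.2],np.radians(-9.8)); print(p)
E
```

```text
time_s: 4.4
tool_pos: [0.4686, -0.346, 0.1777]
orientation: [-0.009, 0.707, -0.01, -0.707]
contact_force: [0.5, -0.4, -1.8]
finger_gap: 0.0118
t 4.4 pos [ 0.4686 -0.346   0.1777] yaw -91.54 tilt 0.04 q6 0.88 F [ 0.5 -0.4 -1.8] gap 0.0118
  row t [-0.149 -2.65  -0.327] r [-0.908 -0.    -0.001]
[0.52838297 0.0501121  0.        ]
t 4.4 pos [ 0.4686 -0.346   0.1777] yaw -91.54 tilt 0.04 q6 0.88 F [ 0.5 -0.4 -1.8] gap 0.0118
  row t [-0.149 -2.538 -1.099] r [-0.908 -0.    -0.001]
[0.64367569 0.03019759 0.        ]
```

```bash
python3 -m jog '[{"rx":-0.33,"ry":0,"rz":0,"tx":-0.16,"ty":-0.5,"tz":-0.07,"gripper":-1},{"rx":-0.33,"ry":0,"rz":0,"tx":-0.16,"ty":-1,"tz":-0.12,"gripper":-1},{"rx":-0.33,"ry":0,"rz":0,"tx":-0.16,"ty":-1,"tz":-0.12,"gripper":-1}]' 50; python3 - <<'E'
from h import *
go([.5284,.0501,.2],np.radians(-9.8))
E
```

```text
time_s: 4.78
tool_pos: [0.4905, -0.1939, 0.1998]
orientation: [-0.174, -0.685, -0.175, 0.685]
contact_force: [1.0, -0.4, -1.7]
finger_gap: 0.0118
t 4.775 pos [ 0.4905 -0.1939  0.1998] yaw -61.44 tilt 0.03 q6 0.61 F [ 1.  -0.4 -1.7] gap 0.0118
  row t [-1.000e-03 -1.308e+00 -1.000e+00] r [-0.574 -0.     0.   ]
```

```bash
python3 -m jog '[{"rx":-0.35,"ry":0,"rz":0,"tx":0,"ty":-0.8,"tz":-0.61,"gripper":-1},{"rx":-0.35,"ry":0,"rz":0,"tx":0,"ty":-0.8,"tz":-0.61,"gripper":-1},{"rx":-0.35,"ry":0,"rz":0,"tx":0,"ty":-0.8,"tz":-0.61,"gripper":-1}]' 50; python3 - <<'E'
from h import *
go([.5284,.0501,.2],np.radians(-9.8))
E
```

```text
time_s: 5.15
tool_pos: [0.5145, -0.0447, 0.1994]
orientation: [-0.354, -0.612, -0.355, 0.612]
contact_force: [0.1, -0.9, -1.6]
finger_gap: 0.0116
t 5.15 pos [ 0.5145 -0.0447  0.1994] yaw -29.87 tilt 0.05 q6 0.34 F [ 0.1 -0.9 -1.6] gap 0.0116
  row t [-0.004 -0.234 -0.594] r [-0.223 -0.     0.001]
```

```bash
python3 -m jog '[{"rx":-0.223,"ry":0,"rz":0,"tx":0,"ty":-0.234,"tz":-0.594,"gripper":-1},{"rx":-0.223,"ry":0,"rz":0,"tx":0,"ty":-0.234,"tz":-0.594,"gripper":-1},{"rx":-0.223,"ry":0,"rz":0,"tx":0.1,"ty":-0.234,"tz":-0.594,"gripper":-1},{"rx":-0.223,"ry":0,"rz":0,"tx":0.1,"ty":-0.234,"tz":-0.594,"gripper":-1}]' 50; python3 - <<'E'
from h import *
from rig import optics
import cv2,pickle
go([.5284,.0501,.1185],np.radians(-9.8))
for n in("wrist","top","scene"):
  d=optics.get_image(n); cv2.imwrite(f"pics/{n}4.png",d["color"][:,:,::-1]); pickle.dump(d,open(f"{n}4.pkl","wb"))
E
```

```text
time_s: 5.65
tool_pos: [0.5284, 0.0466, 0.1832]
orientation: [-0.452, -0.542, -0.453, 0.544]
contact_force: [-0.1, -0.8, -1.8]
finger_gap: 0.0118
t 5.65 pos [0.5284 0.0466 0.1832] yaw -10.38 tilt 0.18 q6 0.18 F [-0.1 -0.8 -1.8] gap 0.0118
  row t [ 0.431 -0.003 -0.023] r [-0.006  0.     0.002]
```

View pics/wrist4.png

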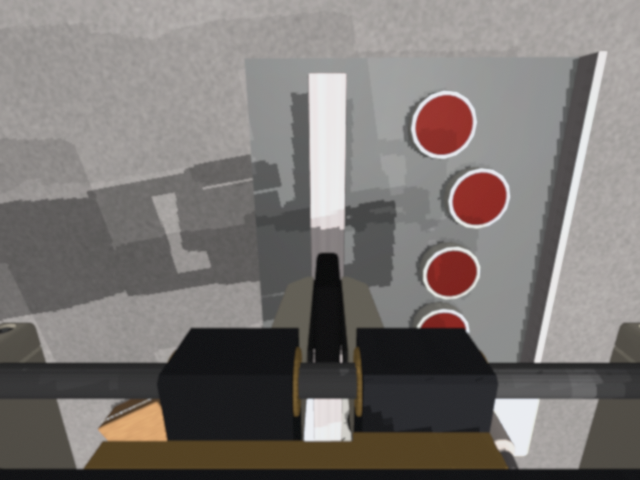

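View pics/scene4.png

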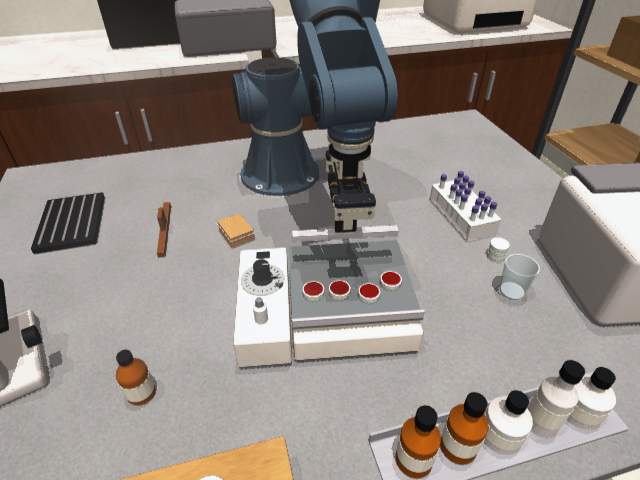

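```bash
python3 - <<'E'
from h import *
import pickle,cv2
d=pickle.load(open("wrist4.pkl","rb"))
Rm,t=pose([.588,-.016,np.radians(-9.8)])
f=lambda P:proj(d,np.array(P)@Rm.T+t).round(1).tolist()
print("fence foot",f([[.1,.18,.09],[.1,0,.09]]),"top",f([[.1,.18,.108],[.1,0,.108]]),"front",f([[-.125,.18,.09],[-.125,.05,.09]]))
im=d["color"][:,:,::-1]
cv2.imwrite("pics/c5.png",cv2.resize(im[40:380,400:620],None,fx=1.75,fy=1.75,interpolation=cv2.INTER_CUBIC))
cv2.imwrite("pics/c6.png",cv2.resize(im[40:340,230:480],None,fx=2,fy=2,interpolation=cv2.INTER_CUBIC))
E
```

```text
fence foot [[579.3, 53.5], [533.6, 295.0]] top [[599.2, 47.9], [546.6, 305.8]] front [[244.5, 57.2], [258.0, 240.0]]
```

View pics/c5.png

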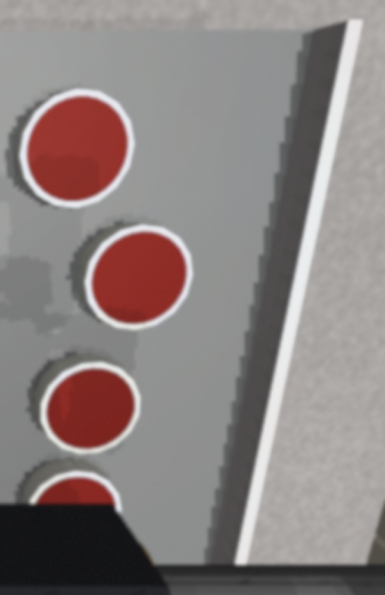

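View pics/c6.png

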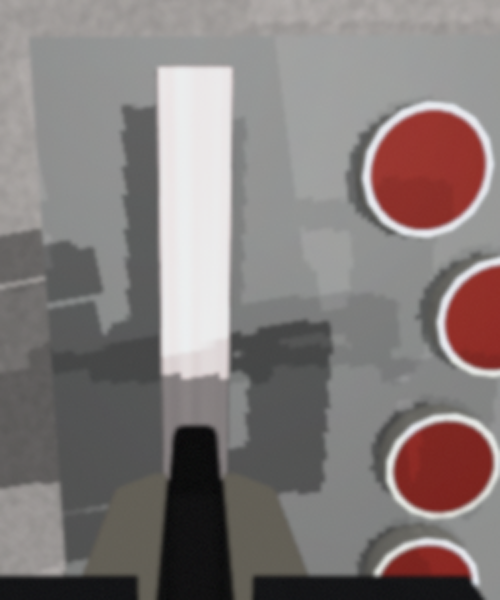

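```bash
python3 - <<'E'
from h import *
import pickle
d=pickle.load(open("wrist4.pkl","rb"))
def ln(v,A,B,uv):
    Rm,t=pose(v); a,b=proj(d,np.array([A,B])@Rm.T+t); n=np.array([-(b-a)[1],(b-a)[0]]); n/=np.linalg.norm(n); return n@(np.array(uv)-a)
obs=[((.1,.18,.108),(.1,0,.108),(598.9,52.6)),((.1,.18,.108),(.1,0,.108),(534.3,361.7)),((-.125,.18,.09),(-.125,.05,.09),(245.2,60)),((-.125,.18,.09),(-.125,.05,.09),(262.5,320)),
((.1,.18,.09),(-.125,.18,.09),(245,60)),((.1,.18,.09),(-.125,.18,.09),(576,60))]
f=lambda v:[ln(v,*o) for o in obs]
r=least_squares(f,[.588,-.016,-.171]); print(r.x,np.degrees(r.x[2]),r.fun.round(2))
v=r.x; Rm,t=pose(v)
from math import *
for uv,n in [((443.5,125),4),((479,198),3),((452,272),2)]: print(n,(Rm.T@(back(d,uv,.104)-t)).round(4))
T=np.array(d["world_to_cam"]); M=T[:3,:3].T
print(M.round(3))
p=Rm@np.array([-.07,.055,0])+t; go([p[0],p[1],.1185],v[2]); print(p)
E
```

```text
[ 0.58660594 -0.01871795 -0.17885476] -10.247622744613112 [ 0.15 -0.66  0.26  0.14  0.4  -0.4 ]
4 [0.0085 0.1381 0.104 ]
3 [0.0389 0.0882 0.104 ]
2 [0.0258 0.0306 0.104 ]
[[ 0.984 -0.17  -0.057]
 [-0.18  -0.938 -0.298]
 [-0.002  0.303 -0.953]]
t 5.8 pos [0.5294 0.0462 0.1848] yaw -10.4 tilt 0.01 q6 0.18 F [-0.3 -0.5 -1. ] gap 0.0118
  row t [ 0.442 -0.014 -0.009] r [-0.002  0.     0.   ]
[0.52750722 0.04785788 0.        ]
```

```bash
python3 -m jog '[{"rx":-0.003,"ry":0,"rz":0,"tx":0.3,"ty":-0.014,"tz":-0.009,"gripper":-1},{"rx":-0.003,"ry":0,"rz":0,"tx":0.44,"ty":-0.014,"tz":-0.009,"gripper":-1},{"rx":-0.003,"ry":0,"rz":0,"tx":0.44,"ty":-0.014,"tz":-0.009,"gripper":-1},{"rx":-0.003,"ry":0,"rz":0,"tx":0.44,"ty":-0.014,"tz":-0.009,"gripper":-1}]' 50; python3 - <<'E'
from h import *
from rig import optics
import cv2,pickle
Rm,t=pose([.587,-.018,np.radians(-10.1)])
p=Rm@np.array([.047,.055,0])+t; go([p[0],p[1],.1185],np.radians(-10.1)); print(p)
for n in("wrist","scene"):
  d=optics.get_image(n); cv2.imwrite(f"pics/{n}5.png",d["color"][:,:,::-1])
E
```

```text
time_s: 6.3
tool_pos: [0.5281, 0.0484, 0.1198]
orientation: [0.455, 0.542, 0.454, -0.542]
contact_force: [-0.3, 0.0, -1.4]
finger_gap: 0.0119
t 6.3 pos [0.5281 0.0484 0.1198] yaw -10.05 tilt 0.07 q6 0.18 F [-0.3  0.  -1.4] gap 0.0119
  row t [0.009 0.778 0.001] r [ 0.001 -0.    -0.001]
[0.64291682 0.02790544 0.        ]
```

View pics/wrist5.png

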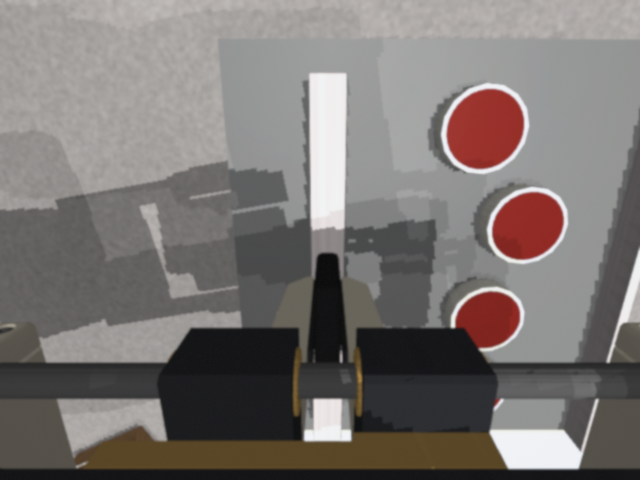

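View pics/scene5.png

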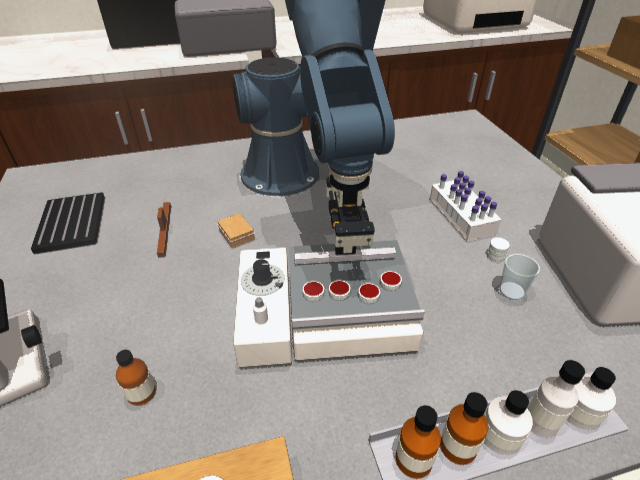

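```bash
python3 -m jog '[{"rx":0.001,"ry":0,"rz":0,"tx":0.005,"ty":0.06,"tz":0,"gripper":-1},{"rx":0.001,"ry":0,"rz":0,"tx":0.005,"ty":0.12,"tz":0,"gripper":-1},{"rx":0.001,"ry":0,"rz":0,"tx":0.005,"ty":0.18,"tz":0,"gripper":-1},{"rx":0.001,"ry":0,"rz":0,"tx":0.005,"ty":0.23,"tz":0,"gripper":-1},{"rx":0.001,"ry":0,"rz":0,"tx":0.005,"ty":0.26,"tz":0,"gripper":-1},{"rx":0.001,"ry":0,"rz":0,"tx":0.005,"ty":0.28,"tz":0,"gripper":-1},{"rx":0.001,"ry":0,"rz":0,"tx":0.005,"ty":0.30,"tz":0,"gripper":-1},{"rx":0.001,"ry":0,"rz":0,"tx":0.005,"ty":0.32,"tz":0,"gripper":-1},{"rx":0.001,"ry":0,"rz":0,"tx":0.005,"ty":0.34,"tz":0,"gripper":-1},{"rx":0.001,"ry":0,"rz":0,"tx":0.005,"ty":0.36,"tz":0,"gripper":-1},{"rx":0.001,"ry":0,"rz":0,"tx":0.005,"ty":0.38,"tz":0,"gripper":-1},{"rx":0.001,"ry":0,"rz":0,"tx":0.005,"ty":0.40,"tz":0,"gripper":-1},{"rx":0.001,"ry":0,"rz":0,"tx":0.005,"ty":0.42,"tz":0,"gripper":-1},{"rx":0.001,"ry":0,"rz":0,"tx":0.005,"ty":0.44,"tz":0,"gripper":-1},{"rx":0.001,"ry":0,"rz":0,"tx":0.005,"ty":0.46,"tz":0,"gripper":-1},{"rx":0.001,"ry":0,"rz":0,"tx":0.005,"ty":0.48,"tz":0,"gripper":-1},{"rx":0.001,"ry":0,"rz":0,"tx":0.005,"ty":0.50,"tz":0,"gripper":-1},{"rx":0.001,"ry":0,"rz":0,"tx":0.005,"ty":0.52,"tz":0,"gripper":-1},{"rx":0.001,"ry":0,"rz":0,"tx":0.005,"ty":0.54,"tz":0,"gripper":-1}]' 50; python3 - <<'E'
from h import *
from rig import optics
import cv2,pickle
Rm,t=pose([.587,-.018,np.radians(-10.1)])
p=Rm@np.array([.047,.055,0])+t; go([p[0],p[1],.1185],np.radians(-10.1)); print(p)
for n in("wrist","top"):
  d=optics.get_image(n); cv2.imwrite(f"pics/{n}6.png",d["color"][:,:,::-1])
E
```

```text
time_s: 8.78
tool_pos: [0.6075, 0.0347, 0.1179]
orientation: [-0.454, -0.542, -0.454, 0.542]
contact_force: [-0.9, 0.3, -1.9]
finger_gap: 0.0118
t 8.775 pos [0.6075 0.0347 0.1179] yaw -10.09 tilt 0.02 q6 0.16 F [-0.9  0.3 -1.9] gap 0.0118
  row t [-0.004  0.241  0.003] r [0. 0. 0.]
[0.64291682 0.02790544 0.        ]
```

View pics/wrist6.png

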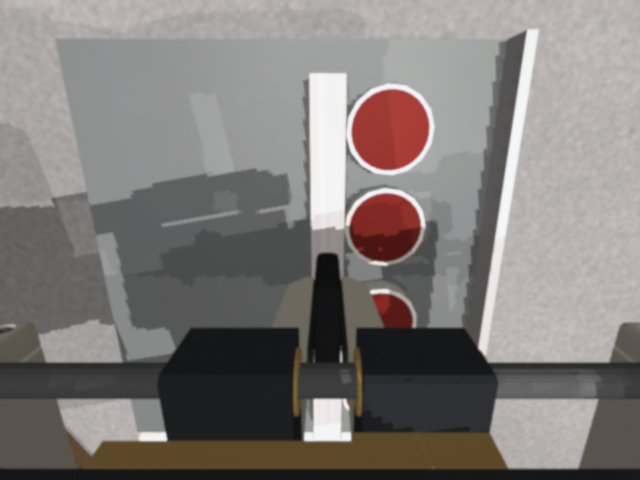

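```bash
python3 -m jog '[{"rx":0,"ry":0,"rz":0,"tx":0,"ty":0.02,"tz":0,"gripper":-1},{"rx":0,"ry":0,"rz":0,"tx":0,"ty":0.04,"tz":0,"gripper":-1},{"rx":0,"ry":0,"rz":0,"tx":0,"ty":0.06,"tz":0,"gripper":-1},{"rx":0,"ry":0,"rz":0,"tx":0,"ty":0.08,"tz":0,"gripper":-1},{"rx":0,"ry":0,"rz":0,"tx":0,"ty":0.10,"tz":0,"gripper":-1},{"rx":0,"ry":0,"rz":0,"tx":0,"ty":0.12,"tz":0,"gripper":-1},{"rx":0,"ry":0,"rz":0,"tx":0,"ty":0.14,"tz":0,"gripper":-1},{"rx":0,"ry":0,"rz":0,"tx":0,"ty":0.16,"tz":0,"gripper":-1},{"rx":0,"ry":0,"rz":0,"tx":0,"ty":0.18,"tz":0,"gripper":-1},{"rx":0,"ry":0,"rz":0,"tx":0,"ty":0.195,"tz":0,"gripper":-1},{"rx":0,"ry":0,"rz":0,"tx":0,"ty":0.21,"tz":0,"gripper":-1},{"rx":0,"ry":0,"rz":0,"tx":0,"ty":0.22,"tz":0,"gripper":-1}]' 50; python3 - <<'E'
from h import *
from rig import optics
import cv2,pickle
Rm,t=pose([.587,-.018,np.radians(-10.1)])
p=Rm@np.array([.047,.055,0])+t; go([p[0],p[1],.1185],np.radians(-10.1)); print(p)
for n in("wrist","top"):
  d=optics.get_image(n); cv2.imwrite(f"pics/{n}7.png",d["color"][:,:,::-1])
E
```

```text
time_s: 10.38
tool_pos: [0.64, 0.029, 0.118]
orientation: [-0.454, -0.542, -0.454, 0.542]
contact_force: [-0.4, 0.7, -1.7]
finger_gap: 0.0116
t 10.375 pos [0.64  0.029 0.118] yaw -10.09 tilt 0.0 q6 0.15 F [-0.4  0.7 -1.7] gap 0.0116
  row t [-0.004  0.021  0.004] r [ 0. -0.  0.]
[0.64291682 0.02790544 0.        ]
```

View pics/wrist7.png

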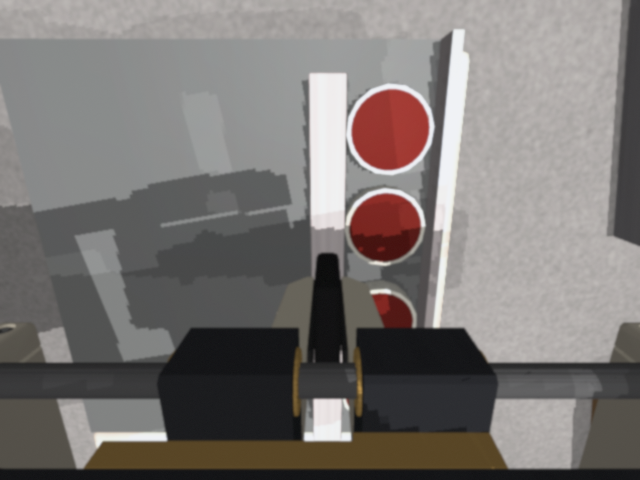

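```bash
python3 -m jog '[{"rx":0,"ry":0,"rz":0,"tx":0,"ty":0.007,"tz":0,"gripper":-1},{"rx":0,"ry":0,"rz":0,"tx":0,"ty":0.014,"tz":0,"gripper":-1},{"rx":0,"ry":0,"rz":0,"tx":0,"ty":0.02,"tz":0,"gripper":-1},{"rx":0,"ry":0,"rz":0,"tx":0,"ty":0.02,"tz":0,"gripper":-1}]' 50; python3 -m jog '[{"rx":0,"ry":0,"rz":0,"tx":0,"ty":0.007,"tz":0,"gripper":-1},{"rx":0,"ry":0,"rz":0,"tx":0,"ty":0.007,"tz":0,"gripper":-1}]' 50;  python3 -m jog '[{"rx":0,"ry":0,"rz":0,"tx":0,"ty":0.007,"tz":0,"gripper":-1},{"rx":0,"ry":0,"rz":0,"tx":0,"ty":0.007,"tz":0,"gripper":-1}]' 50; python3 -c "
from rig import monitor
s=monitor.get_state();print(s['contact_force'],s['torque'])"
```

```text
time_s: 10.98
tool_pos: [0.6429, 0.0284, 0.118]
orientation: [0.454, 0.542, 0.454, -0.542]
contact_force: [-0.3, -0.2, -1.9]
finger_gap: 0.0118
time_s: 11.22
tool_pos: [0.6432, 0.0284, 0.118]
orientation: [-0.454, -0.542, -0.455, 0.542]
contact_force: [-4.8, 0.3, 0.9]
finger_gap: 0.0121
time_s: 11.48
tool_pos: [0.6433, 0.0284, 0.1179]
orientation: [-0.453, -0.541, -0.455, 0.543]
contact_force: [-8.9, 1.2, 4.7]
finger_gap: 0.0117
[-8.86228654  1.24505933  4.74019082] [0.27087265 2.09726822 0.07658432]
```

```bash
python3 - <<'E'
from h import *
from rig import optics
import cv2,pickle
d=optics.get_image("wrist"); cv2.imwrite("pics/w8.png",cv2.resize(d["color"][20:340,280:500,::-1],None,fx=1.8,fy=1.8,interpolation=cv2.INTER_CUBIC))
d=optics.get_image("scene"); cv2.imwrite("pics/s8.png",cv2.resize(d["color"][220:370,225:425,::-1],None,fx=4,fy=4,interpolation=cv2.INTER_CUBIC))
d=optics.get_image("top"); cv2.imwrite("pics/t8.png",cv2.resize(d["color"][130:250,245:405,::-1],None,fx=5,fy=5,interpolation=cv2.INTER_CUBIC))
E
```

```text
(no output)
```

View pics/w8.png

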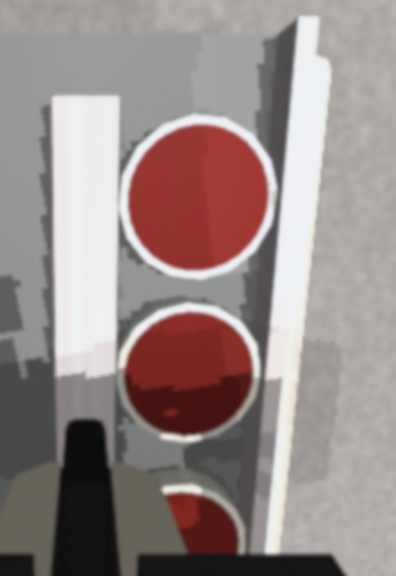

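View pics/s8.png

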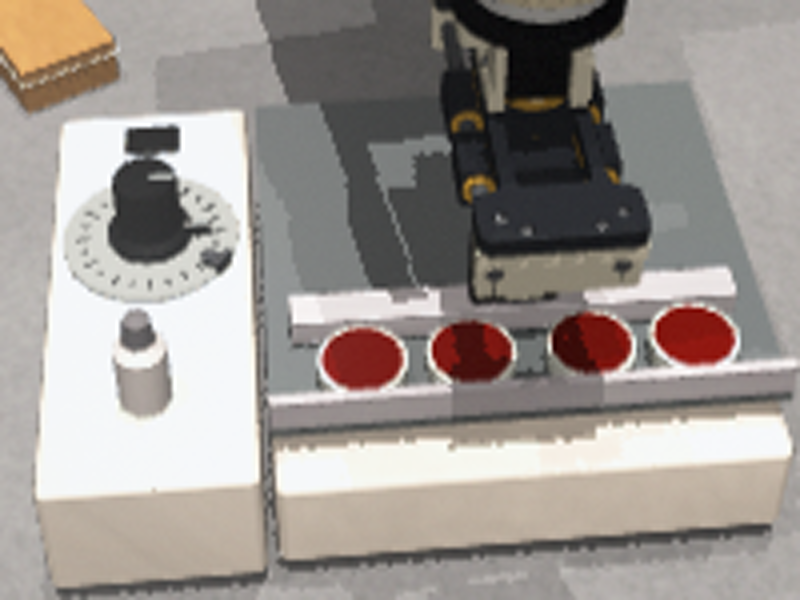

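View pics/t8.png

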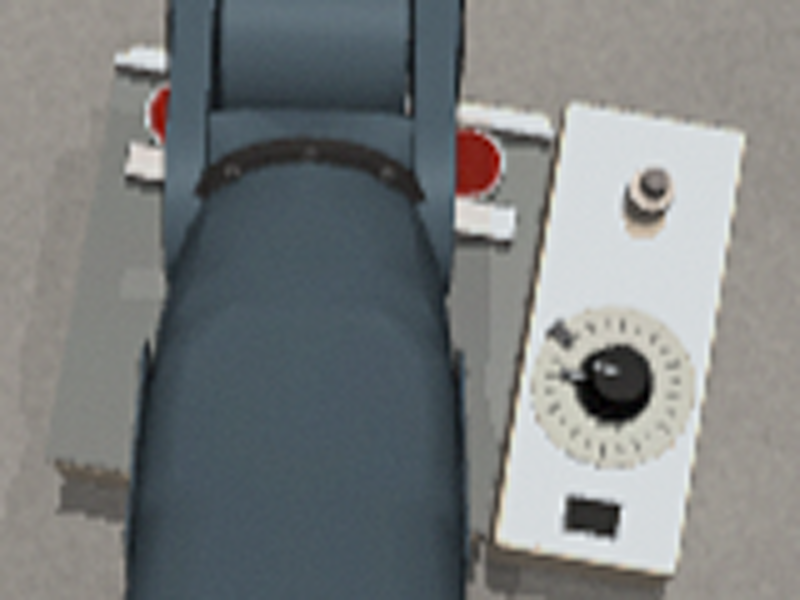

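```bash
python3 -m jog '[{"rx":0,"ry":0,"rz":0,"tx":0,"ty":0.007,"tz":0,"gripper":-1},{"rx":0,"ry":0,"rz":0,"tx":0,"ty":0.007,"tz":0,"gripper":-1}]' 50;  python3 -m jog '[{"rx":0,"ry":0,"rz":0,"tx":0,"ty":0.007,"tz":0,"gripper":-1},{"rx":0,"ry":0,"rz":0,"tx":0,"ty":0.007,"tz":0,"gripper":-1}]' 50; python3 -c "
from rig import monitor
from h import *
s=monitor.get_state();print(s['contact_force'],s['torque']); go(s['tool_pos'],np.radians(-10.1))"
```

```text
time_s: 11.88
tool_pos: [0.6434, 0.0284, 0.1178]
orientation: [-0.452, -0.54, -0.456, 0.544]
contact_force: [-15.1, 1.6, 9.0]
finger_gap: 0.0116
time_s: 12.12
tool_pos: [0.6436, 0.0284, 0.1178]
orientation: [-0.452, -0.54, -0.456, 0.544]
contact_force: [-19.9, 2.3, 12.1]
finger_gap: 0.0114
[-19.88868689   2.292786    12.05274113] [ 0.54453947  4.1497066  -0.00799498]
t 12.125 pos [0.6436 0.0284 0.1178] yaw -10.08 tilt 0.51 q6 0.15 F [-19.9   2.3  12.1] gap 0.0114
  row t [0. 0. 0.] r [0.    0.    0.006]
```

```bash
python3 -m jog '[{"rx":0,"ry":0,"rz":0,"tx":0,"ty":-0.01,"tz":0,"gripper":-1},{"rx":0,"ry":0,"rz":0,"tx":0,"ty":-0.02,"tz":0,"gripper":-1},{"rx":0,"ry":0,"rz":0,"tx":0,"ty":-0.03,"tz":0,"gripper":-1},{"rx":0,"ry":0,"rz":0,"tx":0,"ty":-0.04,"tz":0,"gripper":-1},{"rx":0,"ry":0,"rz":0,"tx":0,"ty":-0.06,"tz":0,"gripper":-1},{"rx":0,"ry":0,"rz":0,"tx":0,"ty":-0.12,"tz":0,"gripper":-1},{"rx":0,"ry":0,"rz":0,"tx":0,"ty":-0.25,"tz":0,"gripper":-1},{"rx":0,"ry":0,"rz":0,"tx":-0.2,"ty":-0.3,"tz":0,"gripper":-1},{"rx":0,"ry":0,"rz":0,"tx":-0.45,"ty":-0.4,"tz":0,"gripper":-1},{"rx":0,"ry":0,"rz":0,"tx":-0.6,"ty":-0.6,"tz":0,"gripper":-1},{"rx":0,"ry":0,"rz":0,"tx":-0.6,"ty":-0.6,"tz":0,"gripper":-1}]' 50; python3 - <<'E'
from h import *
from rig import optics
import cv2,pickle
go([.4687,-.346,.2],np.radians(-91.5))
for n in("wrist","scene"):
  d=optics.get_image(n); cv2.imwrite(f"pics/{n}9.png",d["color"][:,:,::-1]); pickle.dump(d,open(f"{n}9.pkl","wb"))
E
```

```text
time_s: 13.5
tool_pos: [0.5575, 0.0439, 0.2098]
orientation: [0.455, 0.543, 0.454, -0.541]
contact_force: [1.3, -0.2, -2.3]
finger_gap: 0.0117
t 13.5 pos [0.5575 0.0439 0.2098] yaw -10.06 tilt 0.16 q6 0.17 F [ 1.3 -0.2 -2.3] gap 0.0117
  row t [ 0.064 -0.129  2.663] r [ 0.905 -0.001 -0.001]
```

View pics/wrist9.png

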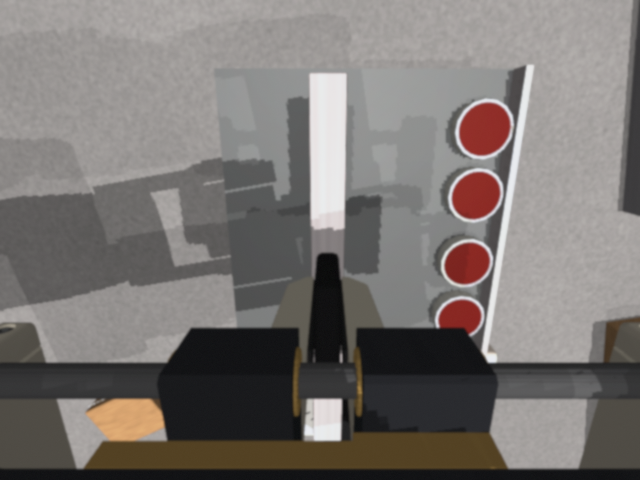

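```bash
python3 - <<'E'
import cv2,pickle
d=pickle.load(open("wrist9.pkl","rb"))
cv2.imwrite("pics/c9.png",cv2.resize(d["color"][50:360,420:550,::-1],None,fx=1.9*1,fy=1.9,interpolation=cv2.INTER_CUBIC))
d=pickle.load(open("scene9.pkl","rb"))
cv2.imwrite("pics/c9s.png",cv2.resize(d["color"][220:370,225:425,::-1],None,fx=4,fy=4,interpolation=cv2.INTER_CUBIC))
E
```

```text
(no output)
```

View pics/c9.png

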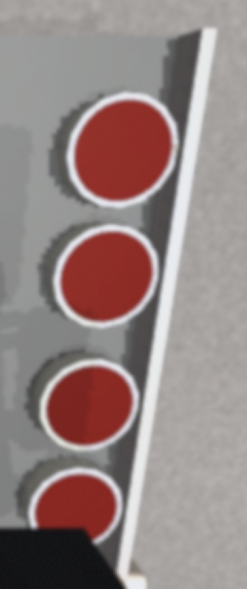

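View pics/c9s.png

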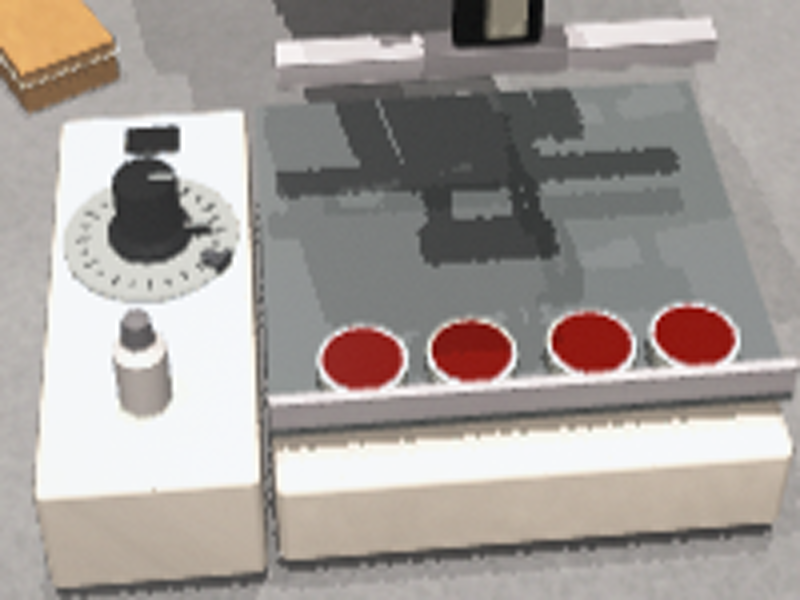

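```bash
cat > chk.py <<'E'
from h import *
import pickle,cv2,sys
def red(img,minA=300):
    c=img.astype(int); m=((c[:,:,0]>70)&(c[:,:,1]<60)&(c[:,:,2]<60)&(c[:,:,0]>2*c[:,:,1])).astype(np.uint8)
    m=cv2.morphologyEx(m,cv2.MORPH_CLOSE,np.ones((5,5)))
    out=[]
    for k in cv2.findContours(m,cv2.RETR_EXTERNAL,cv2.CHAIN_APPROX_NONE)[0]:
        if cv2.contourArea(k)>minA: out.append(cv2.fitEllipse(k))
    return out
def dishes(fn,v,z=.104):
    d=pickle.load(open(fn,"rb")); Rm,t=pose(v)
    for e in red(d["color"]):
        P=Rm.T@(back(d,e[0],z)-t); print("px",np.round(e[0],1),"axes",np.round(e[1],1),"shaker",(P*1000).round(1))
E
python3 - <<'E'
from chk import *
d=pickle.load(open("wrist9.pkl","rb")); g=d["color"].astype(float).mean(2)
# fence top inner edge: subpixel dark->white transition
pts=[]
for r in range(80,340,4):
    a=int(526-(r-66)*.148*1)-14; row=g[r,a:a+28]; 
    k=np.argmax(np.diff(row)); 
    if np.diff(row)[k]>25:
        dd=np.diff(row)[max(0,k-2):k+3]; dd=np.clip(dd,0,None); pts.append((a+max(0,k-2)+.5+(dd*np.arange(len(dd))).sum()/dd.sum(),r))
pts=np.array(pts); 
vx,vy,x0,y0=cv2.fitLine(pts.astype(np.float32),cv2.DIST_HUBER,0,.01,.01).ravel(); print("line",len(pts),vx/vy,[x0+(r-y0)*vx/vy for r in(80,340)])
L=[(x0+(r-y0)*vx/vy,r) for r in(80,340)]
A,B=[back(d,p,.108) for p in L]; yaw=np.arctan2((A-B)[1],(A-B)[0])-np.pi/2; print("yaw",np.degrees(yaw))
n=np.array([np.cos(yaw),np.sin(yaw),0])
for e in red(d["color"]): 
    c=back(d,e[0],.104); print(np.round(e[0],1),np.round(e[1],1),"dist to fence mm",((A-c)@n*1000).round(2))
for v in([.588,-.016,np.radians(-9.8)],[.587,-.018,np.radians(-10.1)]):
  print("wrist");dishes("wrist9.pkl",v); print("scene");dishes("scene9.pkl",v)
E
```

```text
line 65 -0.15762556 [np.float32(523.5816), np.float32(482.59894)]
yaw -10.08557674908697
[460.1 316. ] [29.5 40.6] dist to fence mm 21.35
[466.6 263. ] [36.8 43. ] dist to fence mm 21.75
[475.7 195.1] [40.7 47.2] dist to fence mm 21.6
[484.4 128.7] [44.4 51.8] dist to fence mm 21.62
wrist
px [460.1 316. ] axes [29.5 40.6] shaker [ 77.2 -24.2 104. ]
px [466.6 263. ] axes [36.8 43. ] shaker [ 77.   26.5 104. ]
px [475.7 195.1] axes [40.7 47.2] shaker [ 77.4  84.6 104. ]
px [484.4 128.7] axes [44.4 51.8] shaker [ 77.7 135.1 104. ]
scene
wrist
px [460.1 316. ] axes [29.5 40.6] shaker [ 77.9 -21.6 104. ]
px [466.6 263. ] axes [36.8 43. ] shaker [ 77.5  29.  104. ]
px [475.7 195.1] axes [40.7 47.2] shaker [ 77.6  87.1 104. ]
px [484.4 128.7] axes [44.4 51.8] shaker [ 77.6 137.7 104. ]
scene
```

Fitted from the wrist view, all four dish centres are 21.4–21.8 mm from the fence, against 22 mm for contact, and the line is straight. Next I'll take the straightedge back to the bench.

```bash
python3 -m jog '[{"rx":0.1,"ry":0,"rz":0,"tx":0,"ty":-0.04,"tz":0.4,"gripper":-1},{"rx":0.22,"ry":0,"rz":0,"tx":0,"ty":-0.05,"tz":0.8,"gripper":-1},{"rx":0.33,"ry":0,"rz":0,"tx":0,"ty":-0.05,"tz":1,"gripper":-1}]' 50;python3 -c "
from h import *
go([.4687,-.346,.2],np.radians(-91.5))"
```

```text
time_s: 13.98
tool_pos: [0.5241, -0.1054, 0.2069]
orientation: [-0.297, -0.641, -0.298, 0.642]
contact_force: [0.8, 0.2, -0.9]
finger_gap: 0.0115
t 13.975 pos [ 0.5241 -0.1054  0.2069] yaw -40.23 tilt 0.08 q6 0.42 F [ 0.8  0.2 -0.9] gap 0.0115
  row t [0.046 0.754 1.463] r [0.57  0.001 0.   ]
```

```bash
python3 -m jog '[{"rx":0.11,"ry":0,"rz":0,"tx":0,"ty":0.18,"tz":0.35,"gripper":-1},{"rx":0.22,"ry":0,"rz":0,"tx":0,"ty":0.36,"tz":0.7,"gripper":-1},{"rx":0.34,"ry":0,"rz":0,"tx":0,"ty":0.51,"tz":1,"gripper":-1},{"rx":0.34,"ry":0,"rz":0,"tx":0,"ty":0.51,"tz":1,"gripper":-1}]' 50;python3 -c "
from h import *
go([.4687,-.346,.2],np.radians(-91.5))"
```

```text
time_s: 14.48
tool_pos: [0.4866, -0.2701, 0.2067]
orientation: [-0.118, -0.697, -0.118, 0.698]
contact_force: [-0.0, 0.0, -2.0]
finger_gap: 0.0117
t 14.475 pos [ 0.4866 -0.2701  0.2067] yaw -70.74 tilt 0.08 q6 0.64 F [-0.  0. -2.] gap 0.0117
  row t [0.044 0.438 0.279] r [0.231 0.001 0.   ]
```

```bash
python3 -m jog '[{"rx":0.1,"ry":0,"rz":0,"tx":0,"ty":0.3,"tz":0.2,"gripper":-1},{"rx":0.231,"ry":0,"rz":0,"tx":0.1,"ty":0.438,"tz":0.279,"gripper":-1},{"rx":0.231,"ry":0,"rz":0,"tx":0.3,"ty":0.438,"tz":0.279,"gripper":-1},{"rx":0.231,"ry":0,"rz":0,"tx":0.65,"ty":0.438,"tz":0.279,"gripper":-1},{"rx":0.231,"ry":0,"rz":0,"tx":0.95,"ty":0.438,"tz":0.279,"gripper":-1},{"rx":0.231,"ry":0,"rz":0,"tx":0.95,"ty":0.438,"tz":0.279,"gripper":-1}]' 50;python3 -c "
from h import *
go([.4687,-.346,.027],np.radians(-91.5))"
```

```text
time_s: 15.22
tool_pos: [0.4687, -0.3411, 0.0621]
orientation: [0.008, -0.705, 0.005, 0.709]
contact_force: [0.5, 0.6, -1.9]
finger_gap: 0.0118
t 15.225 pos [ 0.4687 -0.3411  0.0621] yaw -91.1 tilt 0.41 q6 0.88 F [ 0.5  0.6 -1.9] gap 0.0118
  row t [ 0.234  0.034 -0.002] r [0.004 0.003 0.003]
```

```bash
python3 -m jog '[{"rx":0,"ry":0,"rz":0,"tx":0.1,"ty":0,"tz":0,"gripper":-1},{"rx":0,"ry":0,"rz":0,"tx":0.18,"ty":0,"tz":0,"gripper":-1},{"rx":0,"ry":0,"rz":0,"tx":0.21,"ty":0,"tz":0,"gripper":-1},{"rx":0,"ry":0,"rz":0,"tx":0.225,"ty":0,"tz":0,"gripper":-1},{"rx":0,"ry":0,"rz":0,"tx":0.225,"ty":0,"tz":0,"gripper":-1}]' 50;python3 -c "
from h import *
go([.4687,-.346,.0261],np.radians(-91.5))"
```

```text
time_s: 15.85
tool_pos: [0.4702, -0.3431, 0.032]
orientation: [-0.007, 0.707, -0.007, -0.707]
contact_force: [0.3, 0.4, -1.2]
finger_gap: 0.0114
t 15.85 pos [ 0.4702 -0.3431  0.032 ] yaw -91.18 tilt 0.02 q6 0.88 F [ 0.3  0.4 -1.2] gap 0.0114
  row t [0.039 0.019 0.01 ] r [ 0.004 -0.    -0.   ]
```

```bash
python3 -m jog '[{"rx":0.003,"ry":0,"rz":0,"tx":0.02,"ty":0.019,"tz":0.01,"gripper":-1},{"rx":0.003,"ry":0,"rz":0,"tx":0.035,"ty":0.019,"tz":0.01,"gripper":-1},{"rx":0.003,"ry":0,"rz":0,"tx":0.042,"ty":0.019,"tz":0.01,"gripper":-1},{"rx":0.003,"ry":0,"rz":0,"tx":0.042,"ty":0.019,"tz":0.01,"gripper":-1}]' 50;python3 -c "
from h import *
go([.4687,-.346,.0261],np.radians(-91.5))"
```

```text
time_s: 16.35
tool_pos: [0.4684, -0.3459, 0.0256]
orientation: [0.009, -0.707, 0.009, 0.707]
contact_force: [-2.7, -0.2, 2.0]
finger_gap: 0.0118
t 16.35 pos [ 0.4684 -0.3459  0.0256] yaw -91.45 tilt 0.01 q6 0.88 F [-2.7 -0.2  2. ] gap 0.0118
  row t [-0.003  0.001 -0.002] r [ 0.001  0.    -0.   ]
```

```bash
python3 -m jog '[{"rx":0,"ry":0,"rz":0,"tx":0,"ty":0,"tz":0,"gripper":-0.4},{"rx":0,"ry":0,"rz":0,"tx":0,"ty":0,"tz":0,"gripper":0},{"rx":0,"ry":0,"rz":0,"tx":0,"ty":0,"tz":0,"gripper":0},{"rx":0,"ry":0,"rz":0,"tx":-0.1,"ty":0,"tz":0,"gripper":0},{"rx":0,"ry":0,"rz":0,"tx":-0.4,"ty":0,"tz":0,"gripper":0},{"rx":0,"ry":0,"rz":0,"tx":-0.8,"ty":0,"tz":0,"gripper":0},{"rx":0,"ry":0,"rz":0,"tx":-1,"ty":0,"tz":0,"gripper":0},{"rx":0,"ry":0,"rz":0,"tx":-1,"ty":0,"tz":0,"gripper":0}]' 50; python3 - <<'E'
from h import *
from rig import optics
import cv2,pickle
go([.53671,-.13657,.2],np.radians(-91.5))
for n in("wrist","scene"):
  d=optics.get_image(n); cv2.imwrite(f"pics/{n}10.png",d["color"][:,:,::-1]); pickle.dump(d,open(f"{n}10.pkl","wb"))
E
```

```text
time_s: 17.35
tool_pos: [0.4694, -0.3466, 0.1787]
orientation: [-0.008, 0.709, -0.01, -0.706]
contact_force: [-0.3, -0.5, 0.8]
finger_gap: 0.0464
t 17.35 pos [ 0.4694 -0.3466  0.1787] yaw -91.45 tilt 0.31 q6 0.88 F [-0.3 -0.5  0.8] gap 0.0464
  row t [-0.145 -1.41  -0.414] r [ 0.001 -0.003 -0.002]
```

View pics/wrist10.png

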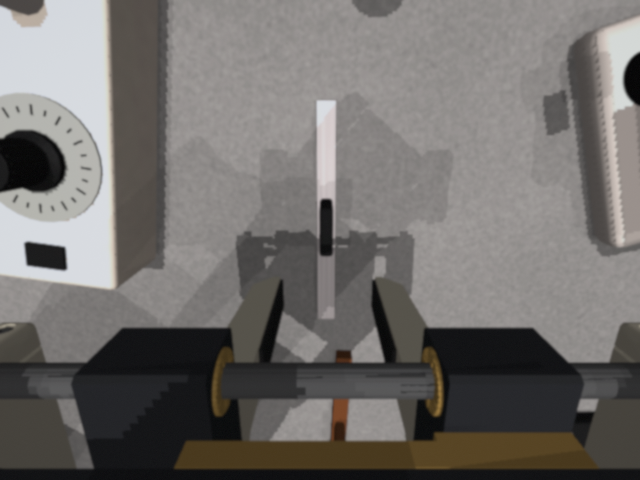

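View pics/scene10.png

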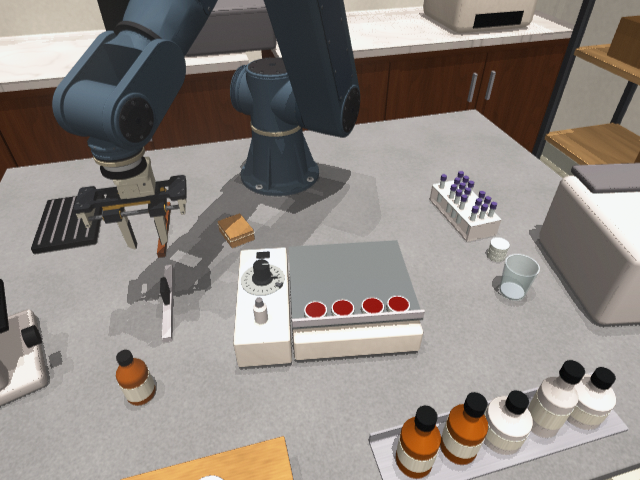

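```bash
python3 -m jog '[{"rx":0,"ry":0,"rz":0,"tx":-0.2,"ty":-0.4,"tz":0,"gripper":0},{"rx":0,"ry":0,"rz":0,"tx":-0.3,"ty":-0.8,"tz":0,"gripper":0},{"rx":0,"ry":0,"rz":0,"tx":-0.3,"ty":-1,"tz":0.05,"gripper":0}]' 50; python3 -m jog '[{"rx":0,"ry":0,"rz":0,"tx":0,"ty":-0.38,"tz":0.05,"gripper":0},{"rx":0,"ry":0,"rz":0,"tx":0,"ty":-0.38,"tz":0.05,"gripper":0},{"rx":0,"ry":0,"rz":0,"tx":0,"ty":-0.38,"tz":0.05,"gripper":0},{"rx":0,"ry":0,"rz":0,"tx":0,"ty":-0.38,"tz":0.05,"gripper":0}]';  python3 - <<'E'
from h import *
from rig import optics
import cv2,pickle
go([.53671,-.13657,.2],np.radians(-91.5))
for n in("wrist",):
  d=optics.get_image(n); cv2.imwrite(f"pics/{n}11.png",d["color"][:,:,::-1]); pickle.dump(d,open(f"{n}11.pkl","wb"))
E
```

```text
time_s: 17.82
tool_pos: [0.4645, -0.1934, 0.2201]
orientation: [0.009, -0.707, 0.008, 0.707]
contact_force: [-0.5, -0.0, -0.7]
finger_gap: 0.0461
time_s: 18.32
tool_pos: [0.4587, -0.1394, 0.2199]
orientation: [0.009, -0.707, 0.009, 0.707]
contact_force: [-0.5, -0.8, -0.9]
finger_gap: 0.0468
t 18.325 pos [ 0.4587 -0.1394  0.2199] yaw -91.52 tilt 0.05 q6 1.21 F [-0.5 -0.8 -0.9] gap 0.0468
  row t [ 0.132 -0.032 -0.519] r [-0.     0.001  0.   ]
```

View pics/wrist11.png

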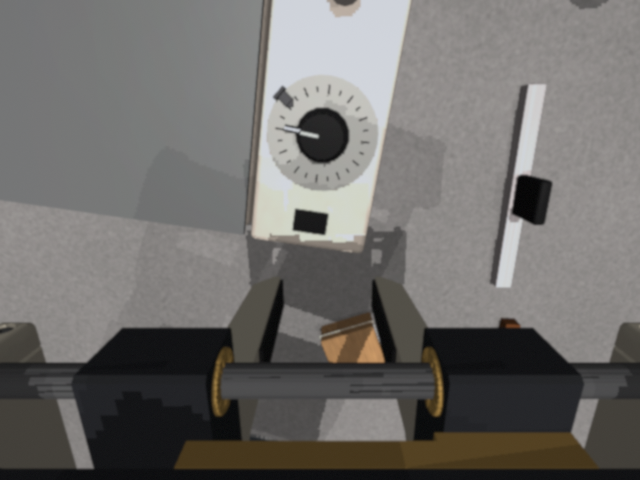

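```bash
python3 - <<'E'
import cv2,pickle
d=pickle.load(open("wrist11.pkl","rb"))
cv2.imwrite("pics/c11.png",cv2.resize(d["color"][65:200,250:400,::-1],None,fx=4,fy=4,interpolation=cv2.INTER_CUBIC))
E
```

```text
(no output)
```

View pics/c11.png

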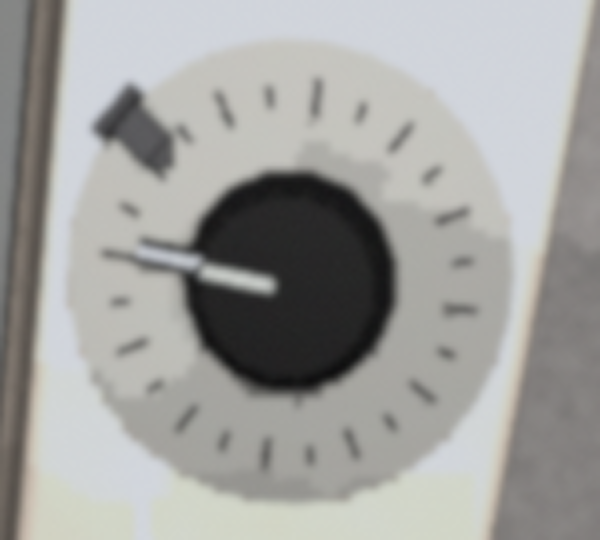

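```bash
cat > dial.py <<'E'
from h import *
import pickle
def dial(d,f,o,C,pts,yaw):
    c=back(d,un(C,f,o),.088); print("axis",c.round(4))
    Rm=pose([0,0,yaw])[0]
    for n,p,z in pts:
        q=(Rm.T@(back(d,un(p,f,o),z)-c))[:2]*1000
        print(n,"r",np.hypot(*q).round(1),"cw angle from +y",np.arctan2(q[0],q[1]).round(3))
    return c
E
python3 - <<'E'
from dial import *
d=pickle.load(open("wrist11.pkl","rb"))
Rm,t=pose([.587,-.018,np.radians(-10.1)]); print("model axis",Rm@np.array([-.03,-.1275,0])+t, "v1",.53671,-.13657)
dial(d,4,(250,65),(289.5,270),[("rider in lo",(163,176),.090),("rider in hi",(163,176),.096),("rider mid",(142,138),.094),("rider out",(118,107),.096),("ptr tip",(136,250),.094),("ptr in",(200,265),.094)],np.radians(-10.1))
for uv in((275,288),(202,270)): print(back(d,un(uv,4,(250,65)),.130))
kn=back(d,un((290,277),4,(250,65)),.130); print("knob top centre",kn)
E
```

```text
model axis [ 0.53510565 -0.13826315  0.        ] v1 0.53671 -0.13657
axis [ 0.5368 -0.1372  0.088 ]
rider in lo r 31.1 cw angle from +y 0.472
rider in hi r 30.5 cw angle from +y 0.477
rider mid r 38.1 cw angle from +y 0.565
rider out r 44.9 cw angle from +y 0.595
ptr tip r 31.0 cw angle from +y -0.022
ptr in r 18.0 cw angle from +y -0.09
[ 0.53455477 -0.13511979  0.13      ]
[ 0.53795395 -0.12231641  0.13      ]
knob top centre [ 0.53636049 -0.13783883  0.13      ]
```

```bash
python3 - <<'E'
from dial import *
d=pickle.load(open("wrist11.pkl","rb")); f,o=4,(250,65)
B=lambda p,z=.088: back(d,un(p,f,o),z)[:2]
pts=np.array([B(p) for p in [(67,275),(512,262),(290,38),(290,502),(180,75),(95,375),(440,100),(480,380)]])
r=least_squares(lambda v:np.hypot(*(pts-v[:2]).T)-v[2],[.537,-.137,.046]); print("circle",r.x,(r.fun*1000).round(1))
tk=[((112,253),(460,310)),((317,98),(266,453)),((225,109),(351,443)),((401,136),(187,418)),((453,215),(131,347))]
print([((B(a)+B(b))/2).round(4).tolist() for a,b in tk])
c=r.x[:2]
Rm=pose([0,0,np.radians(-10.1)])[0][:2,:2]
for n,p,z in [("rider in lo",(163,176),.090),("rider in hi",(163,176),.096),("rider mid",(142,138),.095),("rider out",(118,107),.096),("ptr tip",(136,250),.094),("ptr in",(200,265),.094),("ptop in",(275,288),.130),("ptop out",(202,270),.130)]+[("tick",p,.088) for a in tk for p in a]:
    q=Rm.T@(B(p,z)-c)*1000; print(n,"r",np.hypot(*q).round(1),"cw",np.arctan2(q[0],q[1]).round(3))
E
```

```text
circle [ 0.5345639  -0.13721005  0.04551402] [ 0.4  0.3  0.4  0.4 -0.8 -0.3  0.3 -0.8]
[[0.5345, -0.1366], [0.5344, -0.1374], [0.5344, -0.1373], [0.5346, -0.1374], [0.5344, -0.1372]]
rider in lo r 32.5 cw 0.526
rider in hi r 31.8 cw 0.531
rider mid r 39.5 cw 0.606
rider out r 46.4 cw 0.629
ptr tip r 31.4 cw 0.047
ptr in r 18.3 cw 0.03
ptop in r 2.1 cw -0.181
ptop out r 15.3 cw 0.048
tick r 36.9 cw 0.001
tick r 35.8 cw -3.13
tick r 35.4 cw 1.578
tick r 35.8 cw -1.574
tick r 35.3 cw 1.051
tick r 35.7 cw -2.092
tick r 35.8 cw 2.096
tick r 35.5 cw -1.055
tick r 35.7 cw 2.62
tick r 35.8 cw -0.529
```

```bash
python3 - <<'E'
import cv2,pickle
d=pickle.load(open("wrist11.pkl","rb"))
cv2.imwrite("pics/c12.png",cv2.resize(d["color"][80:115,268:308,::-1],None,fx=16,fy=16,interpolation=cv2.INTER_CUBIC))
E
```

```text
(no output)
```

View pics/c12.png

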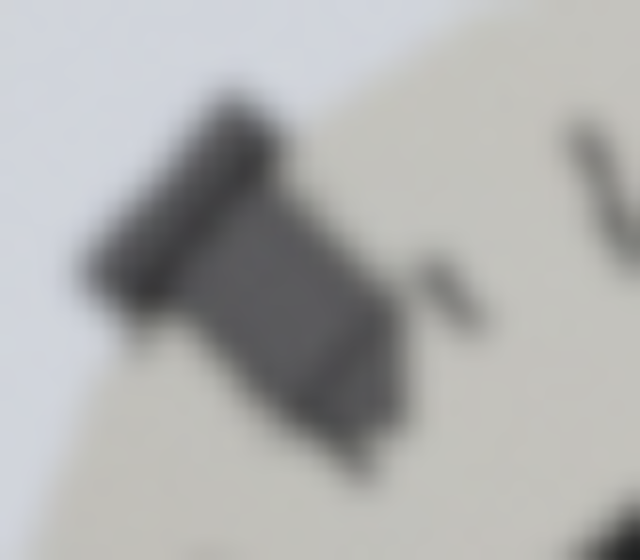

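```bash
python3 - <<'E'
from dial import *
d=pickle.load(open("wrist11.pkl","rb")); f,o=16,(268,80); c=np.array([.53455,-.1372])
Rm=pose([0,0,np.radians(-10.1)])[0][:2,:2]
for n,p,z in [("in bot",(385,440),.088),("in botL",(360,475),.088),("in botR",(410,400),.088)]+[(n,p,z) for z in(.094,.0955,.097) for n,p in(("in top",(345,357)),("in topL",(305,405)),("in topR",(385,310)),("out top",(227,235)),("out L",(195,270)),("out R",(260,200)))]+[("clip",(185,200),.097)]:
    q=Rm.T@(back(d,un(p,f,o),z)[:2]-c)*1000; print(n,z,"r",np.hypot(*q).round(1),"cw",np.arctan2(q[0],q[1]).round(3), q.round(1))
E
```

```text
in bot 0.088 r 32.7 cw 0.573 [17.7 27.4]
in botL 0.088 r 32.6 cw 0.508 [15.9 28.5]
in botR 0.088 r 33.0 cw 0.642 [19.8 26.4]
in top 0.094 r 36.0 cw 0.624 [21.  29.2]
in topL 0.094 r 36.1 cw 0.54 [18.5 30.9]
in topR 0.094 r 36.2 cw 0.706 [23.5 27.6]
out top 0.094 r 43.9 cw 0.626 [25.7 35.6]
out L 0.094 r 44.0 cw 0.574 [23.9 37. ]
out R 0.094 r 43.9 cw 0.678 [27.5 34.2]
in top 0.0955 r 35.9 cw 0.625 [21.  29.1]
in topL 0.0955 r 35.9 cw 0.541 [18.5 30.8]
in topR 0.0955 r 36.0 cw 0.707 [23.4 27.4]
out top 0.0955 r 43.7 cw 0.627 [25.6 35.4]
out L 0.0955 r 43.8 cw 0.575 [23.8 36.8]
out R 0.0955 r 43.7 cw 0.679 [27.4 34. ]
in top 0.097 r 35.7 cw 0.626 [20.9 28.9]
in topL 0.097 r 35.7 cw 0.543 [18.4 30.6]
in topR 0.097 r 35.9 cw 0.708 [23.3 27.2]
out top 0.097 r 43.5 cw 0.628 [25.5 35.2]
out L 0.097 r 43.6 cw 0.576 [23.7 36.6]
out R 0.097 r 43.5 cw 0.68 [27.3 33.8]
clip 0.097 r 46.0 cw 0.622 [26.8 37.4]
```

```bash
python3 -c "
from h import *
go([.5345,-.1374,.101],np.radians(-91.5))"
```

```text
t 18.375 pos [ 0.4587 -0.1394  0.22  ] yaw -91.52 tilt 0.04 q6 1.21 F [-0.8 -0.3  0. ] gap 0.0466
  row t [ 0.793 -0.026 -0.505] r [-0.  0.  0.]
```

```bash
python3 -m jog '[{"rx":0,"ry":0,"rz":0,"tx":0,"ty":-0.026,"tz":-0.3,"gripper":0},{"rx":0,"ry":0,"rz":0,"tx":0.1,"ty":-0.026,"tz":-0.505,"gripper":0},{"rx":0,"ry":0,"rz":0,"tx":0.35,"ty":-0.026,"tz":-0.505,"gripper":0},{"rx":0,"ry":0,"rz":0,"tx":0.43,"ty":-0.026,"tz":-0.505,"gripper":0},{"rx":0,"ry":0,"rz":0,"tx":0.43,"ty":-0.026,"tz":-0.505,"gripper":0}]' 50; python3 - <<'E'
from h import *
from rig import optics
import cv2,pickle
go([.5345,-.1374,.101],np.radians(-91.5))
for n in("wrist","scene"):
  d=optics.get_image(n); cv2.imwrite(f"pics/{n}12.png",d["color"][:,:,::-1])
E
```

```text
time_s: 19.0
tool_pos: [0.5342, -0.1369, 0.1557]
orientation: [0.009, -0.707, 0.009, 0.707]
contact_force: [-0.4, -0.6, -0.6]
finger_gap: 0.0464
t 19.0 pos [ 0.5342 -0.1369  0.1557] yaw -91.5 tilt 0.07 q6 1.26 F [-0.4 -0.6 -0.6] gap 0.0464
  row t [ 0.365  0.003 -0.002] r [0.    0.001 0.   ]
```

View pics/wrist12.png

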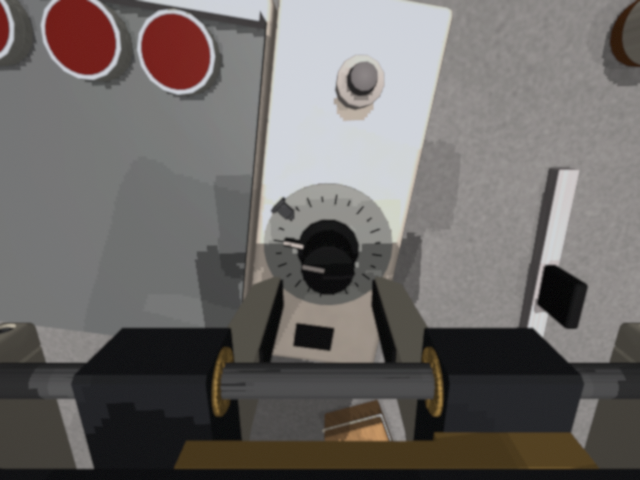

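View pics/scene12.png

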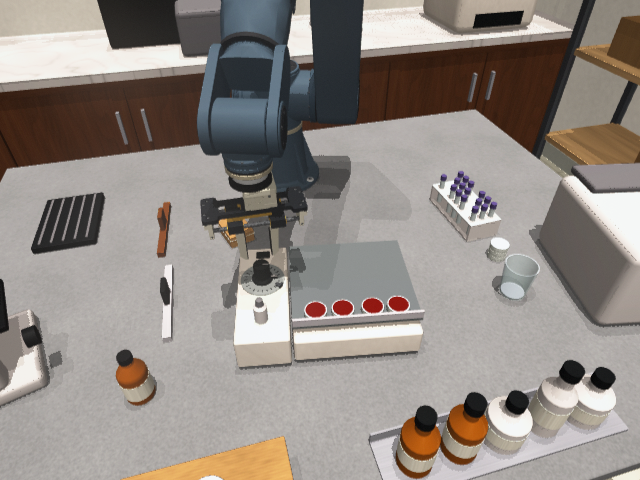

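```bash
python3 -m jog '[{"rx":0,"ry":0,"rz":0,"tx":0.15,"ty":0.003,"tz":-0.002,"gripper":0},{"rx":0,"ry":0,"rz":0,"tx":0.3,"ty":0.003,"tz":-0.002,"gripper":0},{"rx":0,"ry":0,"rz":0,"tx":0.36,"ty":0.003,"tz":-0.002,"gripper":0},{"rx":0,"ry":0,"rz":0,"tx":0.36,"ty":0.003,"tz":-0.002,"gripper":0},{"rx":0,"ry":0,"rz":0,"tx":0.36,"ty":0.003,"tz":-0.002,"gripper":-0.5},{"rx":0,"ry":0,"rz":0,"tx":0.36,"ty":0.003,"tz":-0.002,"gripper":-0.5},{"rx":0,"ry":0,"rz":0,"tx":0.36,"ty":0.003,"tz":-0.002,"gripper":-0.5},{"rx":0,"ry":0,"rz":0,"tx":0.36,"ty":0.003,"tz":-0.002,"gripper":-0.5}]' 40; python3 -c "
from h import *
go([.5345,-.1374,.101],np.radians(-91.5))"
```

```text
time_s: 20.1
tool_pos: [0.5353, -0.1372, 0.1027]
orientation: [-0.009, 0.707, -0.009, -0.707]
contact_force: [-1.2, 0.0, 6.1]
finger_gap: 0.0308
t 20.1 pos [ 0.5353 -0.1372  0.1027] yaw -91.45 tilt 0.07 q6 1.26 F [-1.2  0.   6.1] gap 0.0308
  row t [0.011 0.001 0.005] r [ 0.001 -0.001 -0.   ]
```

```bash
python3 -m jog '[{"rx":0,"ry":0,"rz":0,"tx":-0.02,"ty":0,"tz":0,"gripper":-0.5},{"rx":0,"ry":0,"rz":0,"tx":-0.04,"ty":0,"tz":0,"gripper":-0.5},{"rx":0,"ry":0,"rz":0,"tx":-0.06,"ty":0,"tz":0,"gripper":-0.5},{"rx":0,"ry":0,"rz":0,"tx":-0.08,"ty":0,"tz":0,"gripper":-0.5},{"rx":0,"ry":0,"rz":0,"tx":-0.09,"ty":0,"tz":0,"gripper":-0.5},{"rx":0,"ry":0,"rz":0,"tx":-0.09,"ty":0,"tz":0,"gripper":-0.5},{"rx":0,"ry":0,"rz":0,"tx":-0.09,"ty":0,"tz":0,"gripper":-0.5}]' 40; python3 -c "
from h import *
go([.5345,-.1374,.115],np.radians(-91.5))"
```

```text
time_s: 20.98
tool_pos: [0.535, -0.1372, 0.1149]
orientation: [-0.009, 0.707, -0.009, -0.707]
contact_force: [6.8, -4.0, -11.9]
finger_gap: 0.031
t 20.975 pos [ 0.535  -0.1372  0.1149] yaw -91.45 tilt 0.03 q6 1.26 F [  6.8  -4.  -11.9] gap 0.031
  row t [-0.001  0.002  0.004] r [ 0.001 -0.    -0.   ]
```

```bash
python3 -m jog '[{"rx":0.06,"ry":0,"rz":0,"tx":0,"ty":0,"tz":0,"gripper":-0.5},{"rx":0.13,"ry":0,"rz":0,"tx":0,"ty":0,"tz":0,"gripper":-0.5},{"rx":0.2,"ry":0,"rz":0,"tx":0,"ty":0,"tz":0,"gripper":-0.5},{"rx":0.27,"ry":0,"rz":0,"tx":0,"ty":0,"tz":0,"gripper":-0.5},{"rx":0.34,"ry":0,"rz":0,"tx":0,"ty":0,"tz":0,"gripper":-0.5},{"rx":0.38,"ry":0,"rz":0,"tx":0,"ty":0,"tz":0,"gripper":-0.5},{"rx":0.395,"ry":0,"rz":0,"tx":0,"ty":0,"tz":0,"gripper":-0.5},{"rx":0.395,"ry":0,"rz":0,"tx":0,"ty":0,"tz":0,"gripper":-0.5},{"rx":0.395,"ry":0,"rz":0,"tx":0,"ty":0,"tz":0,"gripper":-0.5}]' 40; python3 - <<'E'
from h import *
from rig import optics
import cv2,pickle
go([.5345,-.1374,.115],np.radians(-91.5-35.5))
for n in("wrist","scene"):
  d=optics.get_image(n); cv2.imwrite(f"pics/{n}13.png",d["color"][:,:,::-1]);pickle.dump(d,open(f"{n}13.pkl","wb"))
cv2.imwrite("pics/c13.png",cv2.resize(d["color"][235:370,225:325,::-1],None,fx=5,fy=4,interpolation=cv2.INTER_CUBIC))
E
```

```text
time_s: 22.1
tool_pos: [0.535, -0.1371, 0.1149]
orientation: [-0.224, 0.671, -0.224, -0.67]
contact_force: [6.1, -4.4, -11.5]
finger_gap: 0.0306
t 22.1 pos [ 0.535  -0.1371  0.1149] yaw -127.01 tilt 0.02 q6 1.88 F [  6.1  -4.4 -11.5] gap 0.0306
  row t [-0.001  0.004  0.002] r [-0. -0.  0.]
```

View pics/c13.png

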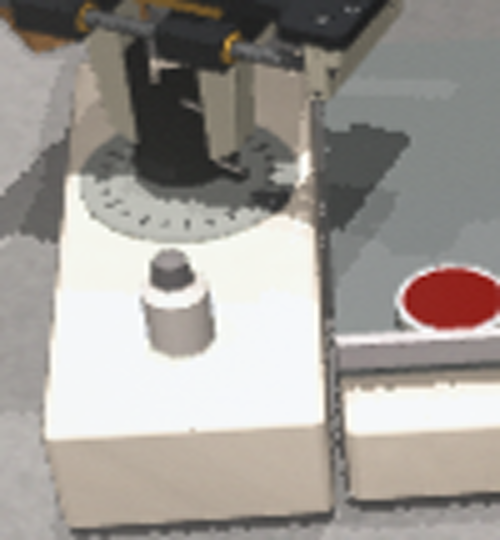

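View pics/wrist13.png

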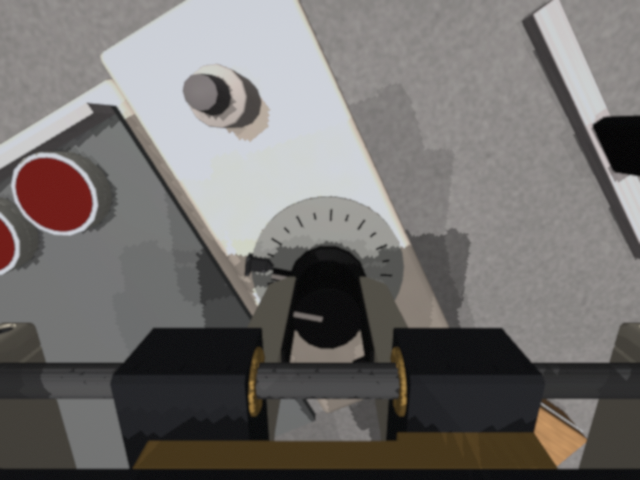

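```bash
python3 - <<'E'
import cv2,pickle
d=pickle.load(open("wrist13.pkl","rb"))
cv2.imwrite("pics/c14.png",cv2.resize(d["color"][235:335,235:355,::-1],None,fx=6,fy=6,interpolation=cv2.INTER_CUBIC))
E
```

```text
(no output)
```

View pics/c14.png

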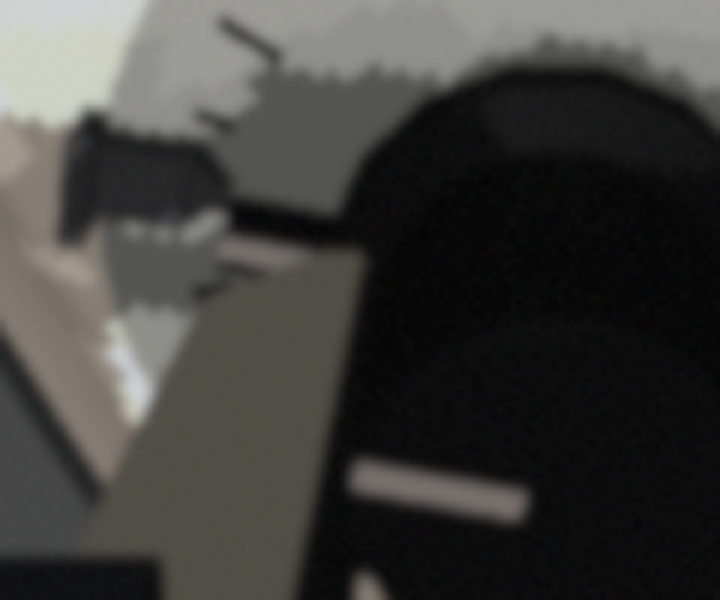

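```bash
python3 - <<'E'
from dial import *
d=pickle.load(open("wrist13.pkl","rb")); f,o=6,(235,235); c=np.array([.53455,-.1372])
Rm=pose([0,0,np.radians(-10.1)])[0][:2,:2]
for n,p,z in [("tip",(222,242),.104),("tip",(222,242),.106),("tip",(222,242),.108),("ptr in",(300,262),.106),("ptop out",(350,475),.142),("ptop in",(528,506),.142),("rider top in",(215,160),.095),("rider top mid",(160,175),.095),("tick60",(275,55),.088),("tick45?",(225,125),.088)]:
    q=Rm.T@(back(d,un(p,f,o),z)[:2]-c)*1000; print(n,z,"r",np.hypot(*q).round(1),"cw",np.arctan2(q[0],q[1]).round(3), q.round(1))
E
```

```text
tip 0.104 r 31.1 cw 0.62 [18.1 25.3]
tip 0.106 r 30.9 cw 0.65 [18.7 24.6]
tip 0.108 r 30.7 cw 0.681 [19.3 23.9]
ptr in 0.106 r 23.6 cw 0.621 [13.7 19.2]
ptop out 0.142 r 15.6 cw 0.629 [ 9.2 12.6]
ptop in 0.142 r 2.0 cw 0.38 [0.7 1.8]
rider top in 0.095 r 33.8 cw 0.745 [22.9 24.9]
rider top mid 0.095 r 38.7 cw 0.669 [24.  30.4]
tick60 0.088 r 32.5 cw 1.038 [28.  16.5]
tick45? 0.088 r 34.1 cw 0.771 [23.8 24.5]
```

```bash
python3 -m jog '[{"rx":0,"ry":0,"rz":0,"tx":0.02,"ty":0,"tz":0,"gripper":-0.5},{"rx":0,"ry":0,"rz":0,"tx":0.04,"ty":0,"tz":0,"gripper":-0.5},{"rx":0,"ry":0,"rz":0,"tx":0.06,"ty":0,"tz":0,"gripper":-0.5},{"rx":0,"ry":0,"rz":0,"tx":0.08,"ty":0,"tz":0,"gripper":-0.5},{"rx":0,"ry":0,"rz":0,"tx":0.095,"ty":0,"tz":0,"gripper":-0.5},{"rx":0,"ry":0,"rz":0,"tx":0.11,"ty":0,"tz":0,"gripper":-0.5},{"rx":0,"ry":0,"rz":0,"tx":0.11,"ty":0,"tz":0,"gripper":-0.5},{"rx":0,"ry":0,"rz":0,"tx":0.11,"ty":0,"tz":0,"gripper":-0.5}]' 40; python3 -c "
from h import *
go([.5345,-.1374,.101],np.radians(-127))"
```

```text
time_s: 23.2
tool_pos: [0.5355, -0.1373, 0.1022]
orientation: [-0.224, 0.671, -0.224, -0.67]
contact_force: [-10.1, -0.7, 38.7]
finger_gap: 0.0312
t 23.2 pos [ 0.5355 -0.1373  0.1022] yaw -126.99 tilt 0.13 q6 1.88 F [-10.1  -0.7  38.7] gap 0.0312
  row t [0.008 0.004 0.005] r [ 0.    -0.001  0.   ]
```

```bash
python3 -m jog '[{"rx":0,"ry":0,"rz":0,"tx":-0.015,"ty":0,"tz":0,"gripper":-0.5},{"rx":0,"ry":0,"rz":0,"tx":-0.015,"ty":0,"tz":0,"gripper":-0.3},{"rx":0,"ry":0,"rz":0,"tx":-0.015,"ty":0,"tz":0,"gripper":0},{"rx":0,"ry":0,"rz":0,"tx":-0.015,"ty":0,"tz":0,"gripper":0},{"rx":0,"ry":0,"rz":0,"tx":-0.015,"ty":0,"tz":0,"gripper":0},{"rx":0,"ry":0,"rz":0,"tx":-0.2,"ty":0,"tz":0,"gripper":0},{"rx":0,"ry":0,"rz":0,"tx":-0.5,"ty":0,"tz":0,"gripper":0},{"rx":0,"ry":0,"rz":0,"tx":-0.78,"ty":0,"tz":0,"gripper":0},{"rx":0,"ry":0,"rz":0,"tx":-0.78,"ty":0,"tz":0,"gripper":0}]' 40; python3 -c "
from h import *
go([.4587,-.1394,.22],np.radians(-91.5))"
```

```text
time_s: 24.32
tool_pos: [0.5361, -0.1374, 0.2188]
orientation: [-0.224, 0.672, -0.224, -0.669]
contact_force: [0.2, -0.5, 0.2]
finger_gap: 0.0462
t 24.325 pos [ 0.5361 -0.1374  0.2188] yaw -127.0 tilt 0.3 q6 1.88 F [ 0.2 -0.5  0.2] gap 0.0462
  row t [-0.011  0.321  0.404] r [-0.394 -0.003  0.   ]
```

```bash
python3 -m jog '[{"rx":-0.1,"ry":0,"rz":0,"tx":-0.01,"ty":0.1,"tz":0.1,"gripper":0},{"rx":-0.22,"ry":0,"rz":0,"tx":-0.01,"ty":0.2,"tz":0.25,"gripper":0},{"rx":-0.33,"ry":0,"rz":0,"tx":-0.01,"ty":0.32,"tz":0.4,"gripper":0},{"rx":-0.395,"ry":0,"rz":0,"tx":-0.01,"ty":0.32,"tz":0.4,"gripper":0},{"rx":-0.395,"ry":0,"rz":0,"tx":-0.01,"ty":0.32,"tz":0.4,"gripper":0},{"rx":-0.395,"ry":0,"rz":0,"tx":-0.01,"ty":0.32,"tz":0.4,"gripper":0}]' 40; python3 - <<'E'
from h import *
from rig import optics
import cv2,pickle
go([.4587,-.1394,.22],np.radians(-91.5))
for n in("wrist","scene"):
  d=optics.get_image(n); cv2.imwrite(f"pics/{n}15.png",d["color"][:,:,::-1]);pickle.dump(d,open(f"{n}15.pkl","wb"))
cv2.imwrite("pics/c15s.png",cv2.resize(d["color"][220:370,225:425,::-1],None,fx=4,fy=4,interpolation=cv2.INTER_CUBIC))
d=pickle.load(open("wrist15.pkl","rb"))
cv2.imwrite("pics/c15.png",cv2.resize(d["color"][65:200,250:400,::-1],None,fx=4,fy=4,interpolation=cv2.INTER_CUBIC))
E
```

```text
time_s: 25.08
tool_pos: [0.458, -0.1392, 0.2168]
orientation: [0.01, -0.707, 0.01, 0.707]
contact_force: [-0.4, 0.5, -0.6]
finger_gap: 0.0462
t 25.075 pos [ 0.458  -0.1392  0.2168] yaw -91.58 tilt 0.06 q6 1.21 F [-0.4  0.5 -0.6] gap 0.0462
  row t [-0.021  0.001 -0.005] r [-0.001  0.001  0.   ]
```

View pics/c15.png

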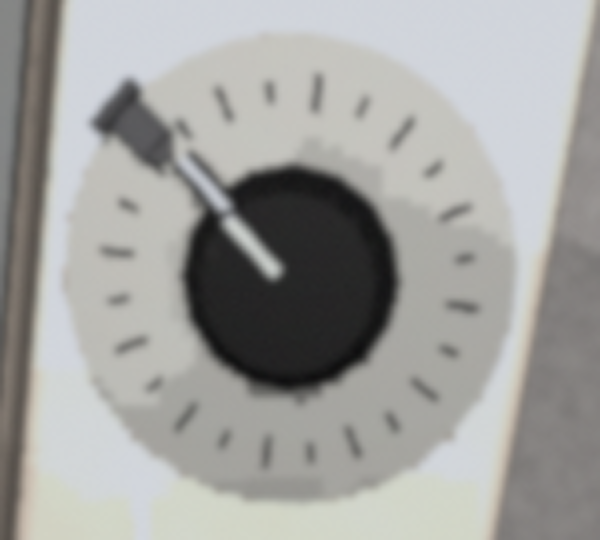

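View pics/c15s.png

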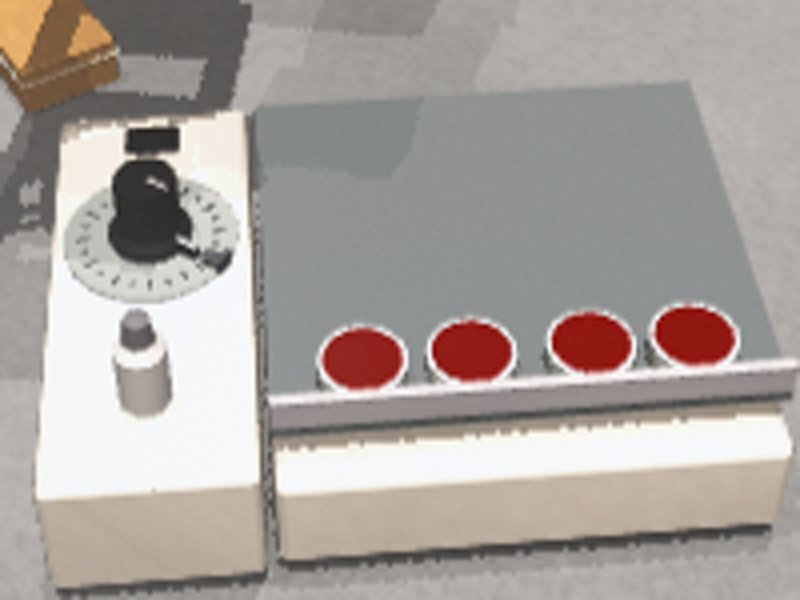

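```bash
python3 - <<'E'
import cv2,pickle
d=pickle.load(open("wrist15.pkl","rb"))
cv2.imwrite("pics/c16.png",cv2.resize(d["color"][80:125,268:318,::-1],None,fx=14,fy=13,interpolation=cv2.INTER_CUBIC))
E
```

```text
(no output)
```

View pics/c16.png

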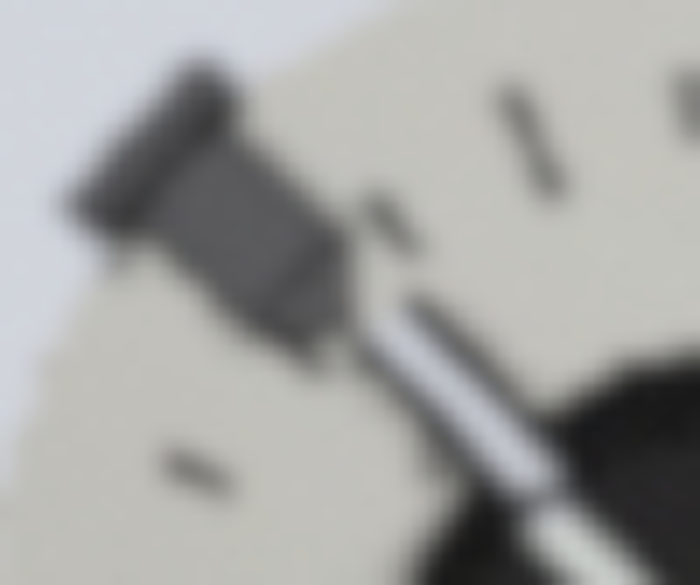

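```bash
python3 - <<'E'
from dial import *
d=pickle.load(open("wrist15.pkl","rb")); c=np.array([.53455,-.1372])
U=lambda p:[(p[0]+.5)/14-.5+268,(p[1]+.5)/13-.5+80]
f,o=4,(250,65)
pts=np.array([back(d,un(p,f,o),.088)[:2] for p in [(64,270),(516,262),(290,33),(290,502),(180,70),(95,375),(440,95),(480,383)]])
r=least_squares(lambda v:np.hypot(*(pts-v[:2]).T)-v[2],[.537,-.137,.046]); print("circle",r.x,(r.fun*1000).round(1))
tk=[((115,252),(462,307)),((317,94),(266,451)),((224,104),(351,441)),((402,132),(187,417)),((454,213),(131,346))]
mm=np.array([(back(d,un(a,f,o),.088)+back(d,un(b,f,o),.088))[:2]/2 for a,b in tk]); print(mm.round(4).tolist())
c=mm.mean(0); Rm=pose([0,0,np.radians(-10.1)])[0][:2,:2]
for n,p,z in [("tip",(385,318),.0925),("tip",(385,318),.094),("tip",(385,318),.096),("tip",(385,318),.106),("pin",(535,485),.094),("rider in top",(303,275),.0955),("rider in bot",(340,340),.088),("rider out top",(192,168),.0955),("clip",(155,150),.097)]:
    q=Rm.T@(back(d,U(p),z)[:2]-c)*1000; print(n,z,"r",np.hypot(*q).round(1),"cw",np.arctan2(q[0],q[1]).round(3), q.round(1))
for p in((225,213),(278,272)):
  q=Rm.T@(back(d,un(p,f,o),.130)[:2]-c)*1000; print("top",np.hypot(*q).round(1),np.arctan2(q[0],q[1]).round(3),q.round(1))
E
```

```text
circle [ 0.53438782 -0.13720144  0.04550086] [ 0.6  0.5  0.4  0.4 -0.8 -0.4  0.1 -0.8]
[[0.5342, -0.137], [0.5343, -0.1372], [0.5345, -0.1371], [0.5344, -0.1374], [0.5341, -0.1372]]
tip 0.0925 r 31.3 cw 0.68 [19.7 24.3]
tip 0.094 r 31.1 cw 0.681 [19.6 24.2]
tip 0.096 r 30.9 cw 0.683 [19.5 24. ]
tip 0.106 r 30.0 cw 0.692 [19.1 23.1]
pin 0.094 r 18.6 cw 0.661 [11.4 14.7]
rider in top 0.0955 r 35.8 cw 0.635 [21.2 28.8]
rider in bot 0.088 r 32.7 cw 0.591 [18.2 27.1]
rider out top 0.0955 r 44.2 cw 0.636 [26.2 35.5]
clip 0.097 r 46.0 cw 0.621 [26.8 37.4]
top 16.1 0.697 [10.3 12.4]
top 2.8 0.812 [2.  1.9]
```

The pointer reads about 0.675 rad and the rider about 0.625, so it is roughly 1.5 mm too far clockwise. There is time to correct this, so I'll regrip, pull, turn back 0.045 rad and push home.

```bash
python3 -c "
from h import *
go([.5346,-.1373,.155],np.radians(-127))"
```

```text
t 25.175 pos [ 0.4581 -0.1391  0.217 ] yaw -91.53 tilt 0.04 q6 1.21 F [-0.1 -0.1  0. ] gap 0.0467
  row t [ 0.413 -0.026 -0.51 ] r [0.394 0.    0.   ]
```

```bash
python3 -m jog '[{"rx":0.1,"ry":0,"rz":0,"tx":0,"ty":-0.026,"tz":-0.25,"gripper":0},{"rx":0.22,"ry":0,"rz":0,"tx":0.05,"ty":-0.026,"tz":-0.45,"gripper":0},{"rx":0.33,"ry":0,"rz":0,"tx":0.15,"ty":-0.026,"tz":-0.51,"gripper":0},{"rx":0.394,"ry":0,"rz":0,"tx":0.35,"ty":-0.026,"tz":-0.51,"gripper":0},{"rx":0.394,"ry":0,"rz":0,"tx":0.41,"ty":-0.026,"tz":-0.51,"gripper":0},{"rx":0.394,"ry":0,"rz":0,"tx":0.41,"ty":-0.026,"tz":-0.51,"gripper":0}]' 40; python3 -c "
from h import *
go([.5346,-.1373,.102],np.radians(-127))"
```

```text
time_s: 25.92
tool_pos: [0.5345, -0.1372, 0.1558]
orientation: [0.223, -0.671, 0.223, 0.671]
contact_force: [0.3, 0.3, 0.1]
finger_gap: 0.0469
t 25.925 pos [ 0.5345 -0.1372  0.1558] yaw -126.81 tilt 0.05 q6 1.88 F [0.3 0.3 0.1] gap 0.0469
  row t [ 0.359  0.    -0.001] r [ 0.002  0.    -0.   ]
```

```bash
python3 -m jog '[{"rx":0,"ry":0,"rz":0,"tx":0.15,"ty":0,"tz":0,"gripper":0},{"rx":0,"ry":0,"rz":0,"tx":0.3,"ty":0,"tz":0,"gripper":0},{"rx":0,"ry":0,"rz":0,"tx":0.36,"ty":0,"tz":0,"gripper":0},{"rx":0,"ry":0,"rz":0,"tx":0.36,"ty":0,"tz":0,"gripper":0},{"rx":0,"ry":0,"rz":0,"tx":0.36,"ty":0,"tz":0,"gripper":-0.5},{"rx":0,"ry":0,"rz":0,"tx":0.36,"ty":0,"tz":0,"gripper":-0.5},{"rx":0,"ry":0,"rz":0,"tx":0.36,"ty":0,"tz":0,"gripper":-0.5},{"rx":0,"ry":0,"rz":0,"tx":0.36,"ty":0,"tz":0,"gripper":-0.5},{"rx":0,"ry":0,"rz":0,"tx":0.34,"ty":0,"tz":0,"gripper":-0.5},{"rx":0,"ry":0,"rz":0,"tx":0.32,"ty":0,"tz":0,"gripper":-0.5},{"rx":0,"ry":0,"rz":0,"tx":0.30,"ty":0,"tz":0,"gripper":-0.5},{"rx":0,"ry":0,"rz":0,"tx":0.28,"ty":0,"tz":0,"gripper":-0.5},{"rx":0,"ry":0,"rz":0,"tx":0.27,"ty":0,"tz":0,"gripper":-0.5},{"rx":0,"ry":0,"rz":0,"tx":0.27,"ty":0,"tz":0,"gripper":-0.5}]' 40; python3 -c "
from h import *
go([.5346,-.1373,.115],np.radians(-127+2.6))"
```

```text
time_s: 27.68
tool_pos: [0.5349, -0.1372, 0.115]
orientation: [-0.224, 0.671, -0.224, -0.671]
contact_force: [7.0, 0.6, -10.9]
finger_gap: 0.0309
t 27.675 pos [ 0.5349 -0.1372  0.115 ] yaw -126.92 tilt 0.04 q6 1.88 F [  7.    0.6 -10.9] gap 0.0309
  row t [-0.     0.002  0.001] r [-0.028 -0.     0.   ]
```

```bash
python3 -m jog '[{"rx":-0.03,"ry":0,"rz":0,"tx":0,"ty":0,"tz":0,"gripper":-0.5},{"rx":-0.06,"ry":0,"rz":0,"tx":0,"ty":0,"tz":0,"gripper":-0.5},{"rx":-0.06,"ry":0,"rz":0,"tx":0,"ty":0,"tz":0,"gripper":-0.5},{"rx":-0.04,"ry":0,"rz":0,"tx":0,"ty":0,"tz":0,"gripper":-0.5},{"rx":-0.029,"ry":0,"rz":0,"tx":0,"ty":0,"tz":0,"gripper":-0.5},{"rx":-0.029,"ry":0,"rz":0,"tx":0,"ty":0,"tz":0,"gripper":-0.5},{"rx":-0.029,"ry":0,"rz":0,"tx":0.02,"ty":0,"tz":0,"gripper":-0.5},{"rx":-0.029,"ry":0,"rz":0,"tx":0.04,"ty":0,"tz":0,"gripper":-0.5},{"rx":-0.029,"ry":0,"rz":0,"tx":0.06,"ty":0,"tz":0,"gripper":-0.5},{"rx":-0.029,"ry":0,"rz":0,"tx":0.08,"ty":0,"tz":0,"gripper":-0.5},{"rx":-0.029,"ry":0,"rz":0,"tx":0.09,"ty":0,"tz":0,"gripper":-0.5},{"rx":-0.029,"ry":0,"rz":0,"tx":0.1,"ty":0,"tz":0,"gripper":-0.5},{"rx":-0.029,"ry":0,"rz":0,"tx":0.1,"ty":0,"tz":0,"gripper":-0.5},{"rx":-0.029,"ry":0,"rz":0,"tx":0.1,"ty":0,"tz":0,"gripper":-0.5}]' 40; python3 -c "
from h import *
go([.5346,-.1373,.115],np.radians(-127+2.6))"
```

```text
time_s: 29.42
tool_pos: [0.5353, -0.1374, 0.1025]
orientation: [-0.208, 0.676, -0.208, -0.675]
contact_force: [-3.2, 3.6, 24.9]
finger_gap: 0.0309
t 29.425 pos [ 0.5353 -0.1374  0.1025] yaw -124.29 tilt 0.11 q6 1.83 F [-3.2  3.6 24.9] gap 0.0309
  row t [-0.084  0.002  0.004] r [ 0.001 -0.001  0.   ]
```

```bash
python3 -m jog '[{"rx":0,"ry":0,"rz":0,"tx":-0.01,"ty":0,"tz":0,"gripper":-0.5},{"rx":0,"ry":0,"rz":0,"tx":-0.01,"ty":0,"tz":0,"gripper":-0.3},{"rx":0,"ry":0,"rz":0,"tx":-0.01,"ty":0,"tz":0,"gripper":0},{"rx":0,"ry":0,"rz":0,"tx":-0.01,"ty":0,"tz":0,"gripper":0},{"rx":0,"ry":0,"rz":0,"tx":-0.01,"ty":0,"tz":0,"gripper":0},{"rx":0,"ry":0,"rz":0,"tx":-0.2,"ty":0,"tz":0,"gripper":0},{"rx":0,"ry":0,"rz":0,"tx":-0.5,"ty":0,"tz":0,"gripper":0},{"rx":0,"ry":0,"rz":0,"tx":-0.78,"ty":0,"tz":0,"gripper":0},{"rx":0,"ry":0,"rz":0,"tx":-0.78,"ty":0,"tz":0,"gripper":0}]' 40; python3 -c "
from h import *
go([.4587,-.1394,.22],np.radians(-91.5))"
```

```text
time_s: 30.55
tool_pos: [0.5358, -0.1377, 0.2203]
orientation: [-0.208, 0.678, -0.209, -0.674]
contact_force: [0.2, -0.5, -0.9]
finger_gap: 0.0465
t 30.55 pos [ 0.5358 -0.1377  0.2203] yaw -124.3 tilt 0.3 q6 1.83 F [ 0.2 -0.5 -0.9] gap 0.0465
  row t [-0.001  0.299  0.419] r [-0.364 -0.003 -0.   ]
```

```bash
python3 -m jog '[{"rx":-0.1,"ry":0,"rz":0,"tx":0,"ty":0.1,"tz":0.1,"gripper":0},{"rx":-0.21,"ry":0,"rz":0,"tx":0,"ty":0.2,"tz":0.25,"gripper":0},{"rx":-0.32,"ry":0,"rz":0,"tx":0,"ty":0.3,"tz":0.415,"gripper":0},{"rx":-0.366,"ry":0,"rz":0,"tx":0,"ty":0.3,"tz":0.415,"gripper":0},{"rx":-0.366,"ry":0,"rz":0,"tx":0,"ty":0.3,"tz":0.415,"gripper":0},{"rx":-0.366,"ry":0,"rz":0,"tx":0,"ty":0.3,"tz":0.415,"gripper":0}]' 40; python3 - <<'E'
from h import *
from rig import optics
import cv2,pickle
go([.4587,-.1394,.22],np.radians(-91.5))
for n in("wrist","scene","top"):
  d=optics.get_image(n); cv2.imwrite(f"pics/{n}17.png",d["color"][:,:,::-1]);pickle.dump(d,open(f"{n}17.pkl","wb"))
d=pickle.load(open("wrist17.pkl","rb"))
cv2.imwrite("pics/c17.png",cv2.resize(d["color"][65:200,250:400,::-1],None,fx=4,fy=4,interpolation=cv2.INTER_CUBIC))
cv2.imwrite("pics/c18.png",cv2.resize(d["color"][80:125,268:318,::-1],None,fx=14,fy=13,interpolation=cv2.INTER_CUBIC))
E
```

```text
time_s: 31.3
tool_pos: [0.4578, -0.1393, 0.2168]
orientation: [0.009, -0.707, 0.009, 0.707]
contact_force: [0.3, -0.4, 0.5]
finger_gap: 0.0464
t 31.3 pos [ 0.4578 -0.1393  0.2168] yaw -91.45 tilt 0.05 q6 1.2 F [ 0.3 -0.4  0.5] gap 0.0464
  row t [-0.021  0.    -0.006] r [0.001 0.001 0.   ]
```

View pics/c17.png

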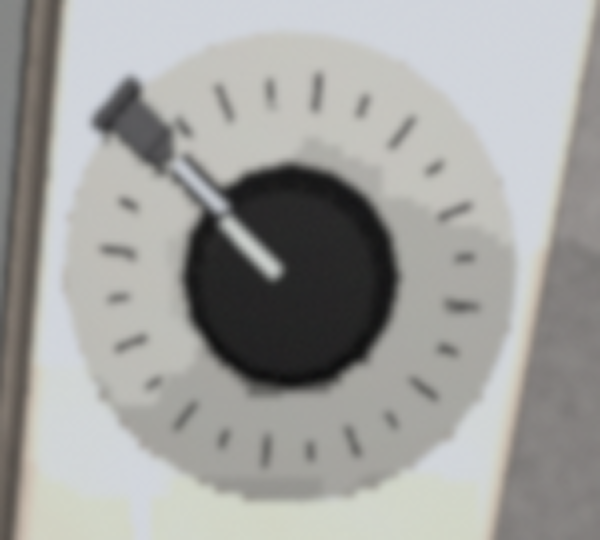

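View pics/c18.png

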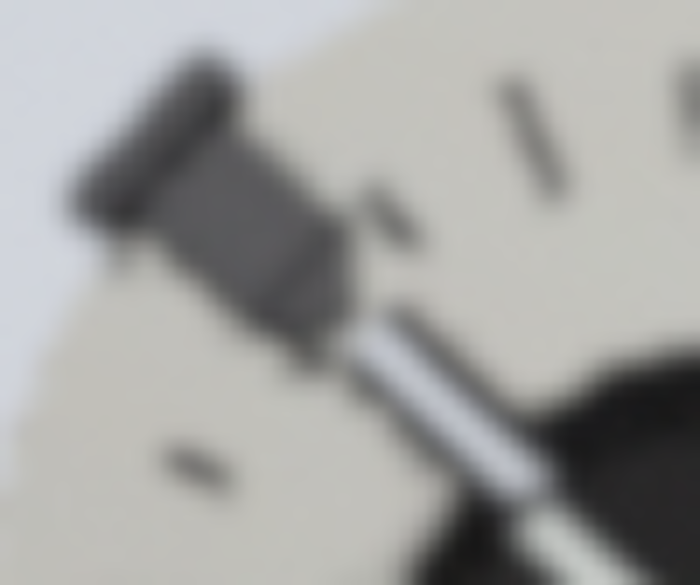

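View pics/scene17.png

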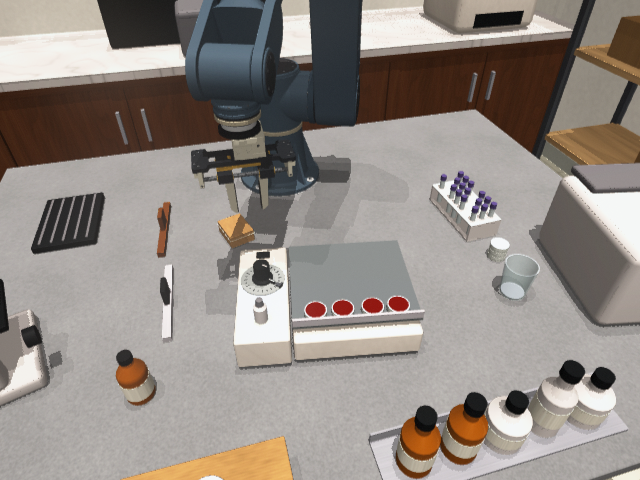

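View pics/top17.png

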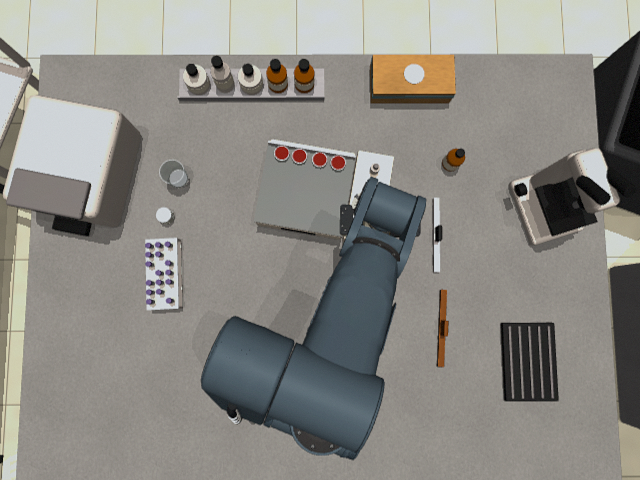

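```bash
python3 - <<'E'
from dial import *
d=pickle.load(open("wrist17.pkl","rb")); c=np.array([.5343,-.1372])
U=lambda p:[(p[0]+.5)/14-.5+268,(p[1]+.5)/13-.5+80]
Rm=pose([0,0,np.radians(-10.1)])[0][:2,:2]
for n,p,z in [("tip",(370,332),.094),("pin",(520,490),.094),("rider in top",(303,275),.0955),("rider out top",(192,168),.0955)]:
    q=Rm.T@(back(d,U(p),z)[:2]-c)*1000; print(n,"r",np.hypot(*q).round(1),"cw",np.arctan2(q[0],q[1]).round(3))
from chk import red
for f in("scene9.pkl","scene17.pkl"):
    dd=pickle.load(open(f,"rb")); c_=dd["color"].astype(int); m=((c_[:,:,0]>90)&(c_[:,:,1]<70)&(c_[:,:,2]<70)).astype(np.uint8)
    m[:, :300]=0; m[:,420:]=0; m[:280]=0; m[325:]=0
    n,_,st,ce=cv2.connectedComponentsWithStats(m) if (cv2:=__import__("cv2")) else 0
    print(f,[ (ce[i].round(1).tolist()) for i in range(1,n) if st[i,4]>60])
# dish distance, knob top size now vs before (home height)
for f in("wrist11.pkl","wrist17.pkl"):
    dd=pickle.load(open(f,"rb")); g=dd["color"][65:200,250:400].max(2); m=(g<60).astype(np.uint8); k=max(cv2.findContours(m,0,1)[0],key=cv2.contourArea); print(f,cv2.fitEllipse(k)[:2])
E
```

```text
tip r 31.0 cw 0.636
pin r 18.9 cw 0.608
rider in top r 35.7 cw 0.629
rider out top r 44.0 cw 0.63
scene9.pkl [[398.0, 303.3], [372.3, 305.1], [342.3, 307.3], [315.1, 309.3]]
scene17.pkl [[398.0, 303.3], [372.4, 305.1], [342.3, 307.3], [315.1, 309.3]]
wrist11.pkl ((73.37379455566406, 69.97315216064453), (47.79512023925781, 53.410125732421875))
wrist17.pkl ((72.983642578125, 69.57837677001953), (49.07170867919922, 53.69466781616211))
```

```bash
python3 -c "
from rig import manip,monitor
print(manip.close_job()); print(monitor.get_state()['time_s'])"
```

```text
the job is handed in; nothing more can be done
None
the job is handed in; nothing more can be done
```

The job is done and handed in at about 31.5 s of the 67 s allowed. My last checks show every step done, and no verdict was reported.

- **Dishes:** I pushed all four to the fence with the straightedge, held by its handle about 2 mm above the tray. Right after the push, the wrist view put their centres 21.4–21.8 mm in front of the fence (22 mm means touching). They had not moved in the last scene picture. The gripper stayed clear of them.
- **Straightedge:** It stands upright on the bench, back at its starting spot.
- **Timer:** I pulled the knob up about 12 mm to its stop, turned it 0.62 rad clockwise and pushed it home.
    - **Correction:** The check showed the pointer about 0.045 rad too far clockwise. I pulled the knob out again, turned it back, approached the rider clockwise and pushed it home a second time.
    - **Last reading:** The pointer tip is at 0.636 rad and the rider at 0.63 rad. The inner end of the pointer read 0.608 rad, within measuring error. While I was pushing the knob home, the gripper was 0.2 mm below its height when I first gripped the knob, so it is fully in.
- **Forces:** The first push home reached 38.7 N at the wrist, so I eased off and used 24.9 N for the second.
- **Other things:** In the last pictures, the dropper, bottles, beaker, rack and brown look-alike stand where they were.

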